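Fetch the dice tray out of the middle of the stack

TASK

Get the middle tray, with the doubling cube and dice, out of the stack of three wooden trays: lift the upper checker tray off and set it down on free shelf, then set the middle tray down flat in the oblong well of the open backgammon case, and finally put the upper checker tray back squarely on top of the lower one, edges flush to within a few millimetres. Keep the trays level, set them down rather than drop them, leave the lower tray where it stands and do not disturb the other things.

Things in the scene. Friction and masses are not known exactly. Their poses are not given: they have to be found in the camera images.
- upper_tray_center (a point): Centre (20 mm above its underside) of the upper tray: open plain wooden tray 120 (x) by 54 (y) by 40 (z) mm, walls 4 mm, about 0.22 kg, with a row of cream checkers held fast below the rim. x runs along its length, z up. At the start it lies loosely on the middle tray, up to 3 mm and 0.06 rad out of line. Either way round is fine.
- middle_tray_center (a point): Centre (16 mm above its underside) of the middle tray: open plain wooden tray 120 (x) by 54 (y) by 32 (z) mm, walls 4 mm, about 0.16 kg, with a doubling cube and two dice held fast below the rim. Axes as the upper tray. It rests loosely on the lower tray's rim; the trays do not interlock. Either way round is fine.
- lower_tray_center (a point): Centre (20 mm above its underside) of the lower tray: as the upper one, 120 by 54 by 40 mm, loose, standing on the shelf (height 0). The whole stack is 112 mm high. On the stack's side away from the case, the shelf is clear for at least 200 mm from the stack's centre, going sideways (along world y).
- case_well (a point): Centre of the floor of the oblong well in the middle of the case's base half. The well is 136 (x) by 70 (y) mm and 8 mm deep; its floor is 6 mm above the shelf. x runs along the well's length, z up.
- case: Cherry backgammon case, open flat, fixed; origin under the centre of its base half (170 by 220 mm over walls 32 mm high), right under the well. Flat playing fields, 14 mm high, lie from 35 to 102 mm either side (y) of the well's centre. The lid half lies open at x 89 to 259 mm, walls 22 mm high. Case and stack lie on opposite sides of the robot's centre line; which side varies.
- coaster: Bystander: round silicone coaster, diameter 90, 6 mm thick, origin under its centre, between the case and the stack.
- timer: Bystander: small sand timer, diameter 42, height 78 mm, origin under its centre, between the case and the stack.
- card_box: Bystander: flat card box 64 by 90 by 22 mm high, origin under its centre, beyond the stack.
- tin: Bystander: small can, diameter 56, height 65 mm, origin under its centre, beyond the stack.
- die_a: Bystander: 16 mm die on the case's playing field, origin under its centre.
- die_b: Bystander: 16 mm die on the case's other playing field, origin under its centre.
- dice_cup: Bystander: open dice cup, diameter 68, height 85 mm, origin under its centre, standing in the case's lid half.

How it is judged:
By the outcome, as a careful person would: the job done as asked, in the order asked, and still so for the second after the job is handed in, with the robot touching nothing.
It also fails if it takes over 70 s, if anything falls off the work surface, if the arm or the gripper's body presses on something with over 40 N, if the wrist force passes 120 N, or if a joint passes its speed limit or range.

ROBOT

A 6-joint arm with a two-finger parallel gripper is mounted at the origin on the work surface. World frame = base frame: x ahead of the robot, y to its left, z up, the work surface at z = 0. Lengths are in m, angles in rad, forces in N, time in s.
With the tool pointing down it reaches from about 0.35 to 0.975 m from the base axis. Payload 4.9 kg.
Tool frame: the origin (TCP) lies midway between the tips of the shut fingers; the grasp point (between the pads) lies ctrl.grip_point_offset behind it (ctrl.grip_point_offset is the distance from the TCP to the grasp point, in m); x points along the fingers, y is the direction in which the jaws open and shut, and the axes are right-handed (so a half turn about x gives the same grasp; the last joint's range is limited). The gripper opens to 85 mm and grips with 20 to 120 N. Pads are 22 mm wide; open, the fingers measure 114 mm over their backs; the gripper's body (76 mm by 85 mm) begins 54 mm behind the grasp point. The pads swing forward as they close: fully open they stand 13 mm farther back than shut.
Start: joints at [1.12, 0.053, 1.613, -0, 1.476, -0.119], TCP at [0.204, 0.591, 0.231] pointing down, gripper open.
Joint ranges: [-3.01, 3.01], [-1.01, 2.22], [0.06, 2.58], [-1.02, 4.17], [0.09, 2.62], [-3.14, 3.14]. Speed limits (rad/s): [2.57, 2.57, 3.14, 3.14, 3.14, 3.14].

INTERFACE

Orientations are given as a rotation vector (axis times angle).
In Python, from station import ctrl gives the robot as it stands. The module is installed in compiled form; this text tells all that it offers.
- The arm moves only by the tool drive_tool, never from a script. Its argument "commands" is text: rows parted by semicolons, each of 5 numbers parted by spaces: the closure, from -1 (fully open) to 1 (shut), so that 0 is half open, then the shift along the tool's x, y, z in units of 40 mm (1.0 is 40 mm), then the turn about the tool's x in units of 5 degrees (1.0 is 5 degrees). A call has 1 to 8 rows; each row is the pose to reach, as a shift and turn from the pose commanded when the call began, along the tool's axes at that moment; what a row does not reach only later rows make up. A row lasts 1/12 s, in which the tool goes at most 41.7 mm and 7.16 degrees, less where a joint would pass 70% of its speed; a pose out of reach is approached as far as the arm can. A call with a gripper value outside its range is refused whole. The fingers move at their own pace and stop on an object; "newtons" is the grip in N (left out, the last holds). Time passes only in rows, so rows that repeat a pose let the fingers close. It gives the time, the measured TCP pose, the force and the opening at its end, in the units of the state.
- ctrl.get_obs(): the state, without advancing time (a new reading comes with each control period).
- ctrl.get_image(name): name is "side" or "top" or "wrist"; returns (picture, depth): 480x640x3 uint8, blue, green, red; 480x640 float32, m along the optical axis (not along the pixel's ray), 0 where there is no reading.
- ctrl.camera_info(name): a dict with "K" (3x3 intrinsics, pixels), "k1" (the pictures are not rectified: a ray, as slopes to the right and down, at radius r is drawn at 1 + k1 r^2 times it, then the intrinsics apply), "T" (4x4, takes a point from camera to world coordinates). Camera axes: x right, y down, z forward; pixel columns grow to the right and rows downward; lengths in m; the calibration is good to about 2 mm. A picture is of the moment at which its call begins: read the wrist's pose just before it. camera_info takes no time and is no camera call; for the wrist camera it gives the pose at the moment of the call.
- ctrl.finish_job(): hands the job in, once; it reports no verdict.
The state is a dict: "t": time; "q": joint angles; "dq": joint speeds; "effort": joint torques, N m; "tool_pos": TCP position; "tool_rot": TCP orientation; "contact_force": force on the tool from outside, world axes, zero at the start; "wrist_torque": the same for the moment, N m; "opening": finger opening in m.
Only numpy, scipy, OpenCV 4.12 (cv2) and the standard library are available. Lean on these libraries where they do the work, as an engineer would, in place of code of your own. Each camera call takes 0.05 s, during which the arm holds its last target.

## Working session

There is one attempt and no reset: what is moved stays moved. The work goes in short steps, Python scripts to look and compute and a tool call to move; the robot and the scene stay as the last step left them, time stands still between calls to the robot, and variables do not carry over. Pictures are saved under pics/ and viewed, and the job is handed in when it is done.

Besides the shell and the picture viewer there is one more tool, called after "Emit:" by a JSON object that holds its "op" and its "data", one argument or row to a line. drive_tool: Moves the arm, as the interface text tells. Its arguments: {"type":"object","properties":{"commands":{"type":"string"},"newtons":{"type":"number"}},"required":["commands"]}

```bash
ls; mkdir -p pics; python3 - <<'E'
from station import ctrl
import cv2
print(ctrl.get_obs(), ctrl.grip_point_offset)
for n in ["side","top","wrist"]:
    i=ctrl.camera_info(n); print(n,i)
    im,d=ctrl.get_image(n); cv2.imwrite(f"pics/{n}0.png",im)
    import numpy as np; np.save(f"pics/{n}0.npy",d)
E
```

```text
pics
{'t': 0.0, 'q': array([ 1.11998007e+00,  5.33531732e-02,  1.61429602e+00,  1.50485532e-06,
        1.47602970e+00, -1.19021130e-01]), 'dq': array([0.00085234, 0.00040082, 0.00069874, 0.00047538, 0.00138952,
       0.00057067]), 'effort': array([ 9.17788602e-04, -3.93696356e+01, -3.70175171e+01, -2.69451175e-05,
        7.23664052e-03,  8.48979852e-06]), 'tool_pos': array([0.20332232, 0.59033493, 0.23006411]), 'tool_rot': array([ 0.25881798,  1.55565681, -0.26197436]), 'contact_force': array([ 0.04973484, -0.32467933, -0.8257369 ]), 'wrist_torque': array([-0.00374164,  0.02107827, -0.03272503]), 'opening': 0.08550188086919033} 0.0187
side {'K': array([[578.3546399 ,   0.        , 330.74655727],
       [  0.        , 578.3546399 , 249.50680776],
       [  0.        ,   0.        ,   1.        ]]), 'k1': -0.033153282874913516, 'T': array([[-0.9173572 , -0.29428337,  0.26805421,  0.28018069],
       [-0.39779621,  0.65298648, -0.64448959,  0.69172808],
       [ 0.01462679, -0.69785812, -0.71608666,  0.88104991],
       [ 0.        ,  0.        ,  0.        ,  1.        ]])}
top {'K'
[... 181 characters left out ...]
26, 'T': array([[-0.01080183, -0.99396447,  0.10916938,  0.49686644],
       [-0.99967886,  0.01323732,  0.02160924, -0.01700049],
       [-0.02292393, -0.1089009 , -0.99378825,  0.82167809],
       [ 0.        ,  0.        ,  0.        ,  1.        ]])}
wrist {'K': array([[349.84613342,   0.        , 324.83144095],
       [  0.        , 349.84613342, 244.1753906 ],
       [  0.        ,   0.        ,   1.        ]]), 'k1': -0.05748853752798986, 'T': array([[ 0.32600027,  0.90786749,  0.26362939,  0.13664321],
       [ 0.94536734, -0.31244784, -0.09304262,  0.61255847],
       [-0.00209994,  0.27955853, -0.96012635,  0.37315574],
       [ 0.        ,  0.        ,  0.        ,  1.        ]])}
```

View pics/top0.png

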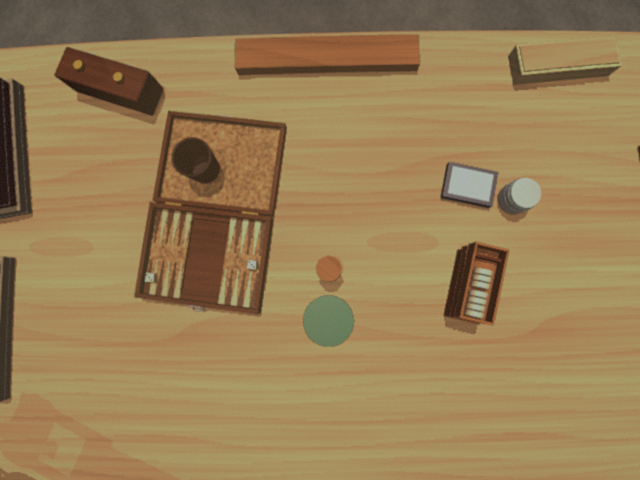

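View pics/side0.png

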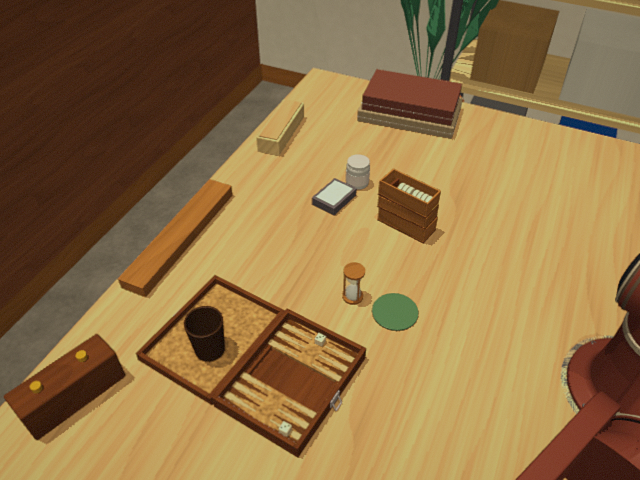

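View pics/wrist0.png

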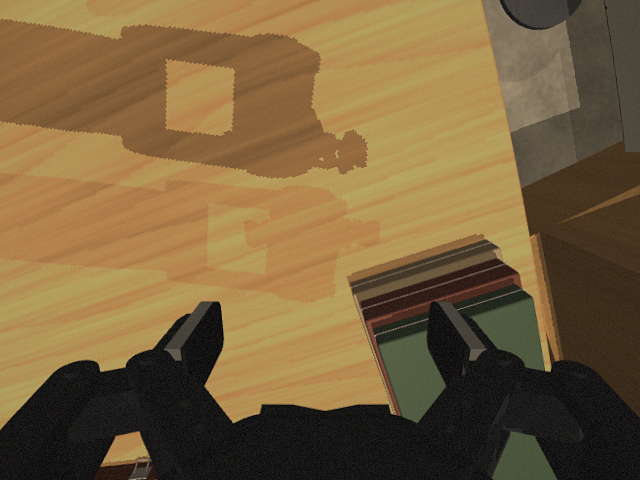

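The top view shows the stack at about (477,284) with the upper rim from (468,243) to (508,247) and (493,323), and the case base at about (205,258) with the dark well in its middle. The timer is at (329,268), the coaster at (328,320), and the card box and tin are beyond the stack. The side view agrees with this. I'll zoom in next.

```bash
cat > h.py <<'E'
import numpy as np, cv2
from scipy.spatial.transform import Rotation as R
def ray(info,px):
    K,k1,T=info["K"],info["k1"],info["T"]
    px=np.atleast_2d(np.float64(px))
    n=cv2.undistortPoints(px.reshape(-1,1,2),K,np.array([k1,0,0,0.]),None,None).reshape(-1,2)
    d=np.c_[n,np.ones(len(n))]@T[:3,:3].T
    return T[:3,3],d
def onplane(info,px,z):
    o,d=ray(info,px); return o+d*((z-o[2])/d[:,2])[:,None]
def proj(info,P):
    T=np.linalg.inv(info["T"]); P=np.atleast_2d(P)@T[:3,:3].T+T[:3,3]
    return cv2.projectPoints(P.reshape(-1,1,3),np.zeros(3),np.zeros(3),info["K"],np.array([info["k1"],0,0,0.]))[0].reshape(-1,2)
def tri(i1,p1,i2,p2):
    out=[]
    for a,b in zip(p1,p2):
        o1,d1=ray(i1,a);o2,d2=ray(i2,b);d1=d1[0]/np.linalg.norm(d1);d2=d2[0]/np.linalg.norm(d2)
        A=np.stack([d1,-d2],1);s=np.linalg.lstsq(A,o2-o1,rcond=None)[0]
        pa=o1+s[0]*d1;pb=o2+s[1]*d2
        out.append(np.r_[(pa+pb)/2,np.linalg.norm(pa-pb)])
    return np.array(out)
E
python3 - <<'E'
import cv2,numpy as np
a=cv2.imread("pics/top0.png");b=cv2.imread("pics/side0.png")
s=lambda im,x,y,w,h,k:cv2.resize(im[y:y+h,x:x+w],None,fx=k,fy=k,interpolation=cv2.INTER_CUBIC)
cv2.imwrite("pics/c1.png",s(a,430,230,100,110,5)); cv2.imwrite("pics/c2.png",s(a,125,195,160,120,5)); cv2.imwrite("pics/c3.png",s(b,360,160,100,90,6))
cv2.imwrite("pics/c4.png",s(b,210,300,165,155,4))
E
```

```text
(no output)
```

View pics/c1.png

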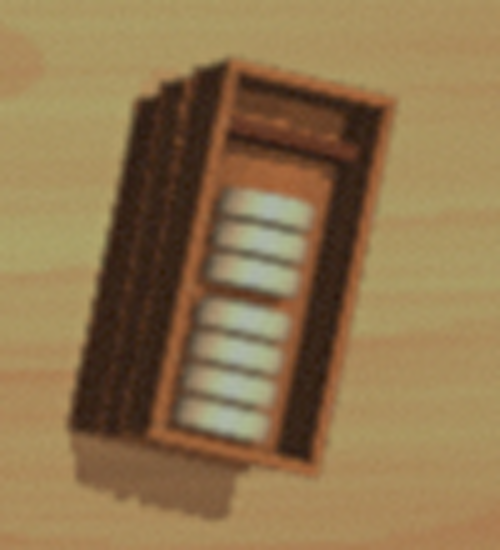

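View pics/c2.png

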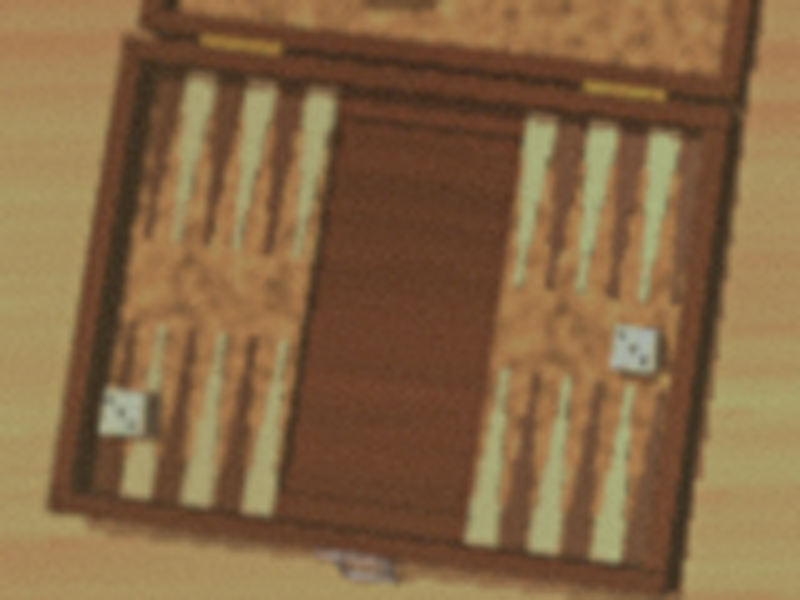

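View pics/c3.png

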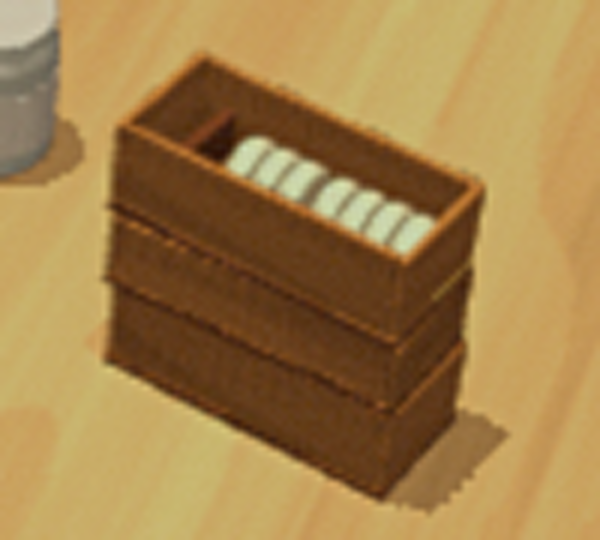

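View pics/c4.png

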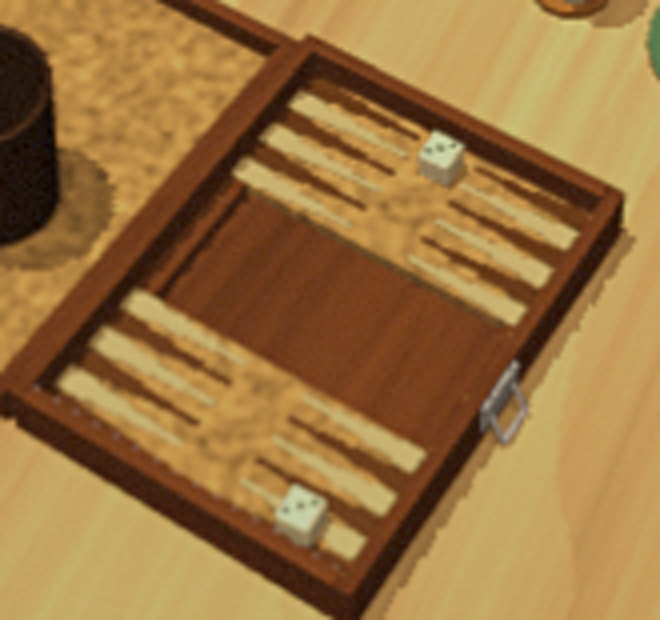

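```bash
cat > m1.py <<'E'
from h import *
from station import ctrl
it=ctrl.camera_info("top");is_=ctrl.camera_info("side")
c=lambda L,k,o:(np.array(L,float)+.5)/k-.5+o
np.set_printoptions(precision=4,suppress=True)
def quad(P):
    # order A,B,C,D ; AB short, AD long
    P=P[:,:2];ctr=P.mean(0);v=(P[0]+P[1]-P[2]-P[3])/2;w=(P[0]+P[3]-P[1]-P[2])/2
    return ctr,"len",np.linalg.norm(v),"wid",np.linalg.norm(w),"yaw",np.arctan2(v[1],v[0]), "yaw from w",np.arctan2(-w[0],w[1])
tp=c([(232,60),(396,98),(318,474),(150,436)],5,[430,230])
sp=c([(120,127),(205,52),(484,186),(402,262)],6,[360,160])
print(tri(it,tp,is_,sp)); print("top",quad(onplane(it,tp,.112))); print("side",quad(onplane(is_,sp,.112)))
tc=c([(128,35),(740,112),(680,590),(50,510)],5,[125,195])
sc=c([(0,395),(310,37),(624,195),(350,595)],4,[210,300])
# side order: lid/+x left corner (0,395)=A(+y), (310,37)=B(-y), (624,195)=C,(350,595)=D
print(tri(it,tc,is_,sc)); print(quad(onplane(it,tc,.032))); print(quad(onplane(is_,sc,.032)))
wt=c([(340,90),(525,115),(465,545),(275,515)],5,[125,195])
ws=c([(130,290),(240,160),(518,325),(413,472)],4,[210,300])
print("well",tri(it,wt,is_,ws)); print(quad(onplane(it,wt,.014))); print(quad(onplane(is_,ws,.014)))
for z,L in ((.072,[(108,208),(398,340)]),(.04,[(107,282),(388,408)]),(0,[(105,360),(382,497)])):
    print(z,onplane(is_,c(L,6,[360,160]),z))
dt=np.load("pics/top0.npy")
for p in (wt.mean(0),tc.mean(0)):
    u,v=p.round().astype(int);o,d=ray(it,p);n=d[0]@it["T"][:3,2];print("depth z",(o+d[0]/n*dt[v,u])) 
for n,p,z in (("timer",(329,268),.078),("coaster",(328,320),.006),("box",(470,184),.022),("tin",(523,193),.065),("cup",(192,157),.085),("dieA",(150,277),.03),("dieB",(251,265),.03)): print(n,onplane(it,p,z))
E
python3 m1.py
```

```text
[[ 0.557  -0.2314  0.109   0.0025]
 [ 0.5437 -0.2819  0.1109  0.0039]
 [ 0.43   -0.2524  0.11    0.0016]
 [ 0.4433 -0.2003  0.1118  0.    ]]
top (array([ 0.4944, -0.2407]), 'len', np.float64(0.1183553030038493), 'wid', np.float64(0.05243987054442474), 'yaw', np.float64(-0.25345215465581794), 'yaw from w', np.float64(-0.23964919082609515))
side (array([ 0.4921, -0.2399]), 'len', np.float64(0.11588183852345688), 'wid', np.float64(0.053425174770367075), 'yaw', np.float64(-0.25730248091129426), 'yaw from w', np.float64(-0.26124890553095986))
[[0.6453 0.3187 0.0258 0.0016]
 [0.6134 0.0978 0.0251 0.0001]
 [0.4473 0.1188 0.0222 0.0002]
 [0.476  0.3399 0.0294 0.0004]]
(array([0.545 , 0.2171]), 'len', np.float64(0.16718926643078746), 'wid', np.float64(0.22223078742176522), 'yaw', np.float64(-0.1300347688338257), 'yaw from w', np.float64(-0.1334298464329916))
(array([0.5437, 0.2226]), 'len', np.float64(0.1681523524149313), 'wid', np.float64(0.219496635762975), 'yaw', np.float64(-0.12563373150878254), 'yaw from w', np.float64(-0.14329806729594124))
well [[0.6267 0.2454 0.0115 0.0021]
 [0.6122 0
[... 233 characters left out ...]
aw from w', np.float64(-0.15262504567701612))
(array([0.5467, 0.2208]), 'len', np.float64(0.15100289444457318), 'wid', np.float64(0.08148010876669697), 'yaw', np.float64(-0.18729551727606392), 'yaw from w', np.float64(-0.14864729641536262))
0.072 [[ 0.5571 -0.2308  0.072 ]
 [ 0.441  -0.2063  0.072 ]]
0.04 [[ 0.554  -0.228   0.04  ]
 [ 0.4402 -0.2061  0.04  ]]
0 [[ 0.5524 -0.23    0.    ]
 [ 0.4361 -0.2031 -0.    ]]
depth z [0.5441 0.2227 0.006 ]
depth z [0.5457 0.2235 0.0054]
timer [[ 0.5213 -0.0013  0.078 ]]
coaster [[0.4327 0.0029 0.006 ]]
box [[ 0.6681 -0.2514  0.022 ]]
tin [[ 0.6426 -0.3277  0.065 ]]
cup [[0.7077 0.2247 0.085 ]]
dieA [[0.5101 0.3128 0.03  ]]
dieB [[0.5295 0.1345 0.03  ]]
```

Two views put the rim at z of about 0.110, against 0.112 expected. The stack is at (0.493, -0.240) with yaw -0.255, and the well at (0.545, 0.221) with yaw -0.13. On the way to the stack I'll pass over the well with the wrist camera.

```bash
cat > go.py <<'E'
# go.py x y z yaw : shift/turn in move units from measured pose
import sys
from h import *
from station import ctrl
np.set_printoptions(precision=4,suppress=True)
o=ctrl.get_obs(); Rm=R.from_rotvec(o["tool_rot"]).as_matrix()
print("t",o["t"],"pos",o["tool_pos"],"open",o["opening"],"F",o["contact_force"]);print("x",Rm[:,0],"y",Rm[:,1],"z",Rm[:,2],"q",o["q"])
yaw=np.arctan2(-Rm[0,1],Rm[1,1]) # tool y = (-sin,cos)
yy=(yaw+np.pi/2)%np.pi-np.pi/2
print("yaw(mod pi)",yy, "raw",yaw)
if len(sys.argv)>4:
    x,y,z,a=map(float,sys.argv[1:5])
    s=Rm.T@(np.array([x,y,z])-o["tool_pos"])/.04
    dy=(a-yy+np.pi/2)%np.pi-np.pi/2
    turn=-dy if Rm[2,0]<0 else dy
    print("SHIFT",s,"TURN",np.degrees(turn)/5,"rows~",np.linalg.norm(s)*.04/.0417)
E
python3 go.py 0.50 0.22 0.25 -0.13
```

```text
t 0.15 pos [0.2033 0.5905 0.2303] open 0.0854765853237969 F [-0.858  -0.13   -0.9289]
x [-0.0007 -0.0015 -1.    ] y [ 0.3257  0.9455 -0.0016] z [ 0.9455 -0.3257 -0.0002] q [ 1.1201  0.0533  1.614   0.      1.476  -0.119 ]
yaw(mod pi) -0.33172327116094413 raw -0.331723271160944
SHIFT [-0.484  -6.3424 10.0287] TURN -2.311578413419036 rows~ 11.39168341927655
```

Emit:
{"op": "drive_tool", "data": {
  "commands": "-1 -0.4 -6.3 10 -2.3;-1 -0.4 -6.3 10 -2.3;-1 -0.4 -6.3 10 -2.3;-1 -0.4 -6.3 10 -2.3;-1 -0.4 -6.3 10 -2.3;-1 -0.4 -6.3 10 -2.3;-1 -0.4 -6.3 10 -2.3;-1 -0.4 -6.3 10 -2.3",
  "newtons": 40
}}

```text
t: 0.82
tool_pos: [0.4123, 0.3301, 0.2424]
tool_rot: [0.103, 1.568, -0.103]
contact_force: [-0.0, 0.4, 0.5]
opening: 0.0852
```

```bash
python3 go.py 0.50 0.22 0.25 -0.13
```

```text
t 0.8167 pos [0.4123 0.3301 0.2424] open 0.08516319045322923 F [-0.0221  0.362   0.4988]
x [-0.  0. -1.] y [0.1305 0.9914 0.    ] z [ 0.9914 -0.1305 -0.    ] q [ 0.5342 -0.1875  1.8231  0.0001  1.506  -0.9058]
yaw(mod pi) -0.1308694236451997 raw -0.13086942364519966
SHIFT [-0.1898 -2.4434  2.5325] TURN -0.009962861095763276 rows~ 3.380498896570713
```

Emit:
{"op": "drive_tool", "data": {
  "commands": "-1 -0.2 -2.4 2.5 0;-1 -0.2 -2.4 2.5 0;-1 -0.2 -2.4 2.5 0;-1 -0.2 -2.4 2.5 0;-1 -0.2 -2.4 2.5 0;-1 -0.2 -2.4 2.5 0"
}}

```text
t: 1.32
tool_pos: [0.4981, 0.2235, 0.2501]
tool_rot: [0.104, 1.569, -0.104]
contact_force: [0.1, 0.7, 0.5]
opening: 0.0852
```

```bash
python3 go.py 0.545 0.221 0.25 -0.13; cat > look.py <<'E'
import sys,pickle
from station import ctrl
import cv2
n=sys.argv[1]; o=ctrl.get_obs(); i=ctrl.camera_info(n); im,d=ctrl.get_image(n)
cv2.imwrite(f"pics/{sys.argv[2]}.png",im); pickle.dump((i,o,d),open(f"pics/{sys.argv[2]}.pkl","wb"))
E
python3 look.py wrist w1
```

```text
t 1.3167 pos [0.4981 0.2235 0.2501] open 0.08524270888284766 F [0.0887 0.7486 0.4978]
x [-0.0011  0.0005 -1.    ] y [0.1322 0.9912 0.0003] z [ 0.9912 -0.1322 -0.0012] q [ 0.285  -0.1467  1.7743  0.0008  1.515  -1.1532]
yaw(mod pi) -0.13258814487457982 raw -0.13258814487457984
SHIFT [0.0023 0.093  1.1694] TURN -0.029657955616366527 rows~ 1.125314226286905
```

View pics/w1.png

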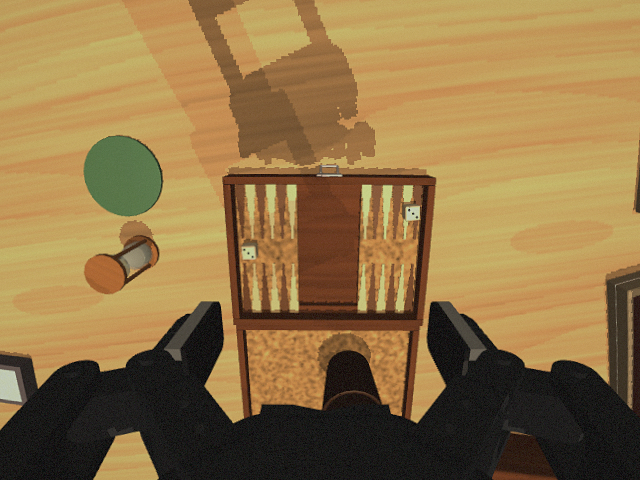

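```bash
python3 - <<'E'
import cv2
b=cv2.imread("pics/w1.png")
cv2.imwrite("pics/w1c.png",cv2.resize(b[165:335,215:445],None,fx=3.4,fy=3.4,interpolation=cv2.INTER_CUBIC))
E
```

```text
(no output)
```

View pics/w1c.png

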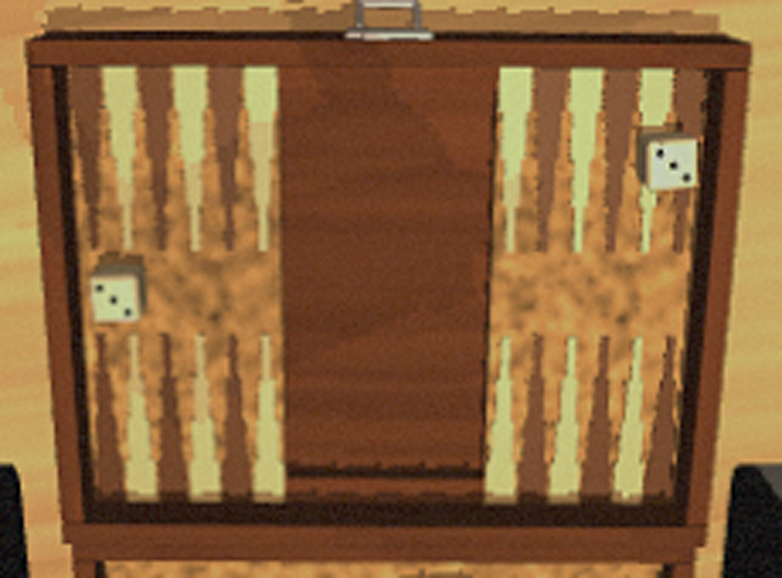

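```bash
cat > m2.py <<'E'
from h import *
import pickle
np.set_printoptions(precision=4,suppress=True)
i,o,d=pickle.load(open("pics/w1.pkl","rb"))
c=lambda L,k,o:(np.array(L,float)+.5)/k-.5+o
f=onplane(i,c([(279,66),(287,500),(500,66),(484,500)],3.4,[215,165]),.014)
print("fields",f, "mid",f.mean(0))
m=(f[1]+f[3]-f[0]-f[2])/2; print("yaw",np.arctan2(m[1],m[0]), "w",np.linalg.norm(f[0]-f[2]),np.linalg.norm(f[1]-f[3]))
w=onplane(i,c([(28,42),(750,42),(708,543),(63,543)],3.4,[215,165]),.032)
print("walls",w,w.mean(0)); e=w[1]-w[0]; print(np.linalg.norm(e),np.arctan2(-e[0],e[1]))
l=onplane(i,c([(288,474),(484,474)],3.4,[215,165]),.006);print("ledge",l)
# across two views: well edge line heights, using top
E
python3 m2.py
```

```text
fields [[0.4664 0.1959 0.014 ]
 [0.6167 0.1752 0.014 ]
 [0.4757 0.2653 0.014 ]
 [0.6259 0.2441 0.014 ]] mid [0.5462 0.2201 0.014 ]
yaw -0.13869838638597404 w 0.0700214185586532 0.06945458457995311
walls [[0.4472 0.1236 0.032 ]
 [0.4759 0.3395 0.032 ]
 [0.6432 0.3177 0.032 ]
 [0.614  0.0995 0.032 ]] [0.5451 0.2201 0.032 ]
0.2177890031945949 -0.13261949556029717
ledge [[0.6105 0.176  0.006 ]
 [0.6198 0.2454 0.006 ]]
```

The wrist view shows the field inner edges at columns of about 297–299 and 357–362, the well's far ledge at row 304, and a die on each field. Everything agrees to 1–2 mm: the well centre is (0.546, 0.220) with yaw -0.136 and a width of 70 mm. Next I'll go to the stack.

```bash
python3 go.py 0.475 -0.24 0.25 -0.255
```

```text
t 1.3667 pos [0.4976 0.2242 0.2501] open 0.08546443701587064 F [ 0.4428 -0.2181 -0.0746]
x [-0.0012  0.0004 -1.    ] y [0.1305 0.9914 0.0003] z [ 0.9914 -0.1305 -0.0013] q [ 0.2866 -0.1471  1.7747  0.0007  1.515  -1.1533]
yaw(mod pi) -0.13091681126534227 raw -0.13091681126534233
SHIFT [ -0.0016 -11.5803   0.9545] TURN 1.4218886046042272 rows~ 11.145915528060302
```

Emit:
{"op": "drive_tool", "data": {
  "commands": "-1 0 -11.6 0.95 1.4;-1 0 -11.6 0.95 1.4;-1 0 -11.6 0.95 1.4;-1 0 -11.6 0.95 1.4;-1 0 -11.6 0.95 1.4;-1 0 -11.6 0.95 1.4;-1 0 -11.6 0.95 1.4;-1 0 -11.6 0.95 1.4"
}}

```text
t: 2.03
tool_pos: [0.4813, -0.1091, 0.2505]
tool_rot: [0.197, 1.561, -0.196]
contact_force: [0.6, -0.3, 0.3]
opening: 0.0852
```

```bash
python3 go.py 0.475 -0.24 0.25 -0.255
```

```text
t 2.0333 pos [ 0.4813 -0.1091  0.2505] open 0.08524498994382315 F [ 0.6374 -0.3031  0.3371]
x [ 0.0005  0.0004 -1.    ] y [0.2475 0.9689 0.0005] z [ 0.9689 -0.2475  0.0004] q [-0.3741 -0.2811  1.8879  0.0006  1.5344 -1.6948]
yaw(mod pi) -0.25008126573070877 raw -0.2500812657307088
SHIFT [ 0.0123 -3.2105  0.6573] TURN 0.05636454283534927 rows~ 3.143570498420834
```

Emit:
{"op": "drive_tool", "data": {
  "commands": "-1 0 -3.2 0.65 0;-1 0 -3.2 0.65 0;-1 0 -3.2 0.65 0;-1 0 -3.2 0.65 0;-1 0 -3.2 0.65 0;-1 0 -3.2 0.65 0"
}}

```text
t: 2.53
tool_pos: [0.4752, -0.238, 0.2502]
tool_rot: [0.199, 1.562, -0.197]
contact_force: [-0.0, 0.5, -0.5]
opening: 0.0857
```

```bash
python3 look.py wrist w2; python3 go.py; python3 - <<'E'
import cv2
b=cv2.imread("pics/w2.png")
cv2.imwrite("pics/w2c.png",cv2.resize(b[120:340,230:430],None,fx=2.7,fy=2.7,interpolation=cv2.INTER_CUBIC))
E
```

```text
t 2.5833 pos [ 0.4753 -0.2376  0.2503] open 0.08558606880938437 F [ 0.3741 -0.191  -0.0455]
x [-0.0002  0.0011 -1.    ] y [0.2483 0.9687 0.001 ] z [ 0.9687 -0.2483 -0.0005] q [-0.6041 -0.1833  1.8064  0.0007  1.5192 -1.924 ]
yaw(mod pi) -0.2509035303190075 raw -0.2509035303190075
```

View pics/w2.png

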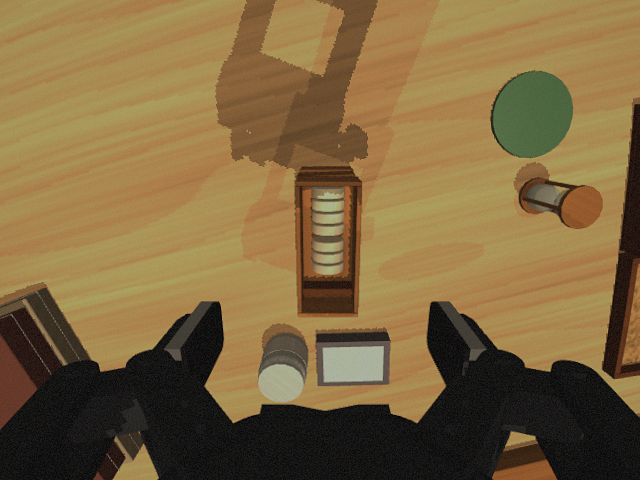

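View pics/w2c.png

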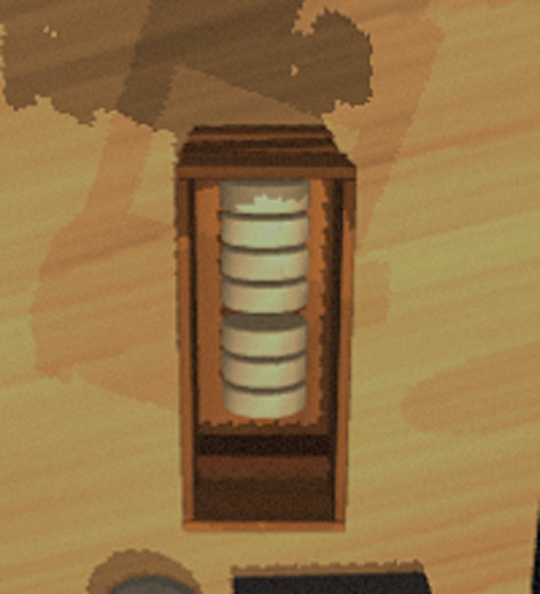

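```bash
cat > m3.py <<'E'
from h import *
import pickle
np.set_printoptions(precision=4,suppress=True)
i,o,d=pickle.load(open("pics/w2.pkl","rb"))
c=lambda L,k,o:(np.array(L,float)+.5)/k-.5+o
p=c([(177,168),(355,168),(345,528),(184,528)],2.7,[230,120])
for z in (.110,.112):
    w=onplane(i,p,z); v=(w[2]+w[3]-w[0]-w[1])/2; u=(w[1]+w[2]-w[0]-w[3])/2
    print(z,w.mean(0),"len",np.linalg.norm(v),"wid",np.linalg.norm(u),"yaw",np.arctan2(v[1],v[0]),np.arctan2(-u[0],u[1]))
from station import ctrl
it=ctrl.camera_info("top")
tp=c([(150,436),(318,474),(396,98),(232,60)],5,[430,230])[[1,0,3,2]]
print("two-view wrist/top",tri(i,p,it,tp))
E
python3 m3.py
```

```text
0.11 [ 0.4942 -0.2413  0.11  ] len 0.11858569687474914 wid 0.05327028675118531 yaw -0.25368316985477907 -0.2524896981982843
0.112 [ 0.4936 -0.2411  0.112 ] len 0.11774821332679317 wid 0.05289407790033097 yaw -0.2536831698547793 -0.252489698198284
two-view wrist/top [[ 0.4305 -0.2523  0.1089  0.0005]
 [ 0.4433 -0.2007  0.1104  0.0002]
 [ 0.558  -0.2303  0.1108  0.0004]
 [ 0.5457 -0.2824  0.1082  0.0002]]
```

The wrist view shows the rim corners at (296,182), (361,182), (358,316) and (298,316). The tray centre is (0.494, -0.241) with yaw -0.253. Wrist and top together give rim heights of 0.108–0.111, which agrees with the earlier fix.

```bash
python3 go.py 0.494 -0.241 0.084 -0.253
```

```text
t 2.5833 pos [ 0.4753 -0.2376  0.2503] open 0.08558606880938437 F [ 0.3741 -0.191  -0.0455]
x [-0.0002  0.0011 -1.    ] y [0.2483 0.9687 0.001 ] z [ 0.9687 -0.2483 -0.0005] q [-0.6041 -0.1833  1.8064  0.0007  1.5192 -1.924 ]
yaw(mod pi) -0.2509035303190075 raw -0.2509035303190075
SHIFT [4.1566 0.0301 0.4768] TURN 0.024023772919603274 rows~ 4.013420757167411
```

Emit:
{"op": "drive_tool", "data": {
  "commands": "-1 0.8 0.03 0.48 0;-1 1.6 0.03 0.48 0;-1 2.3 0.03 0.48 0;-1 2.9 0.03 0.48 0;-1 3.5 0.03 0.48 0;-1 3.9 0.03 0.48 0;-1 4.15 0.03 0.48 0;-1 4.15 0.03 0.48 0"
}}

```text
t: 3.25
tool_pos: [0.4927, -0.2404, 0.0819]
tool_rot: [0.199, 1.566, -0.195]
contact_force: [-0.7, 0.7, -0.1]
opening: 0.0851
```

```bash
python3 go.py 0.494 -0.241 0.084 -0.253;python3 look.py wrist w3
```

```text
t 3.25 pos [ 0.4927 -0.2404  0.0819] open 0.08507617617731078 F [-0.6756  0.7445 -0.0837]
x [-0.0039  0.0029 -1.    ] y [0.2479 0.9688 0.0019] z [ 0.9688 -0.2479 -0.0045] q [-0.5899  0.0154  1.9126  0.0003  1.2185 -1.9102]
yaw(mod pi) -0.25054130543013886 raw -0.25054130543013886
SHIFT [-0.0516 -0.0062  0.0353] TURN 0.02817456439295408 rows~ 0.060287460041626516
```

View pics/w3.png

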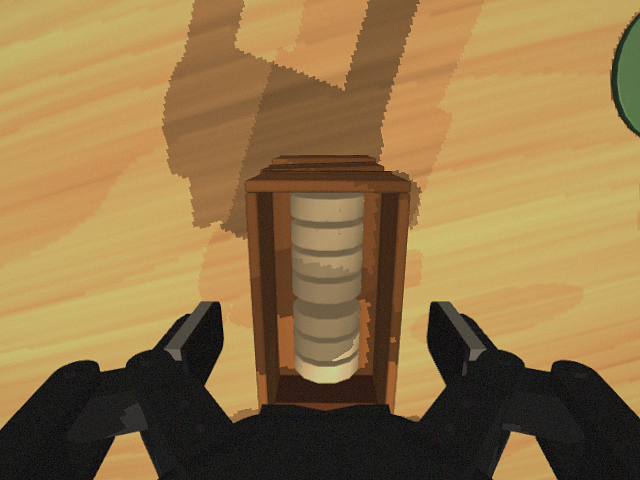

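The tray rim at columns 248–408 is centred between the fingers at 221 and 430. Closing now.

Emit:
{"op": "drive_tool", "data": {
  "commands": "1 0 0 0 0;1 0 0 0 0;1 0 0 0 0;1 0 0 0 0;1 0 0 0 0;1 0 0 0 0;1 0 0 0 0;1 0 0 0 0",
  "newtons": 40
}}

```text
t: 3.97
tool_pos: [0.4951, -0.244, 0.0867]
tool_rot: [0.198, 1.558, -0.2]
contact_force: [-0.9, 1.6, 6.3]
opening: 0.0532
```

```bash
python3 go.py 0.490 -0.385 0.16 -0.253
```

```text
t 3.9667 pos [ 0.4951 -0.244   0.0867] open 0.05319097711353325 F [-0.8782  1.5944  6.2992]
x [ 0.0031 -0.0014 -1.    ] y [ 0.2507  0.9681 -0.0006] z [ 0.9681 -0.2507  0.0034] q [-0.593   0.0126  1.9066  0.0006  1.2191 -1.9106]
yaw(mod pi) -0.2533800557107839 raw -0.2533800557107838
SHIFT [-1.8274 -3.4458  0.7667] TURN -0.004355117641551403 rows~ 3.812954888897351
```

Emit:
{"op": "drive_tool", "data": {
  "commands": "1 0 0 0 0;1 -0.1 0 0 0;1 -0.25 0 0 0;1 -0.5 0 0 0;1 -0.5 0 0 0;1 -0.5 0 0 0"
}}

```text
t: 4.47
tool_pos: [0.4942, -0.2437, 0.1055]
tool_rot: [0.198, 1.56, -0.2]
contact_force: [-0.6, -0.5, -2.1]
opening: 0.053
```

```bash
python3 go.py 0.490 -0.385 0.16 -0.253; python3 look.py side s1;python3 - <<'E'
import cv2
b=cv2.imread("pics/s1.png")
cv2.imwrite("pics/s1c.png",cv2.resize(b[130:260,310:510],None,fx=4,fy=4,interpolation=cv2.INTER_CUBIC))
E
```

```text
t 4.4667 pos [ 0.4942 -0.2437  0.1055] open 0.05303386047956236 F [-0.565  -0.4665 -2.1498]
x [ 0.0014 -0.0011 -1.    ] y [ 0.2507  0.9681 -0.0007] z [ 0.9681 -0.2507  0.0017] q [-0.5932 -0.0118  1.8965 -0.0001  1.2551 -1.9106]
yaw(mod pi) -0.2533999046087543 raw -0.2533999046087543
SHIFT [-1.358 -3.446  0.786] TURN -0.004582569257891358 rows~ 3.6320190754259825
```

View pics/s1c.png

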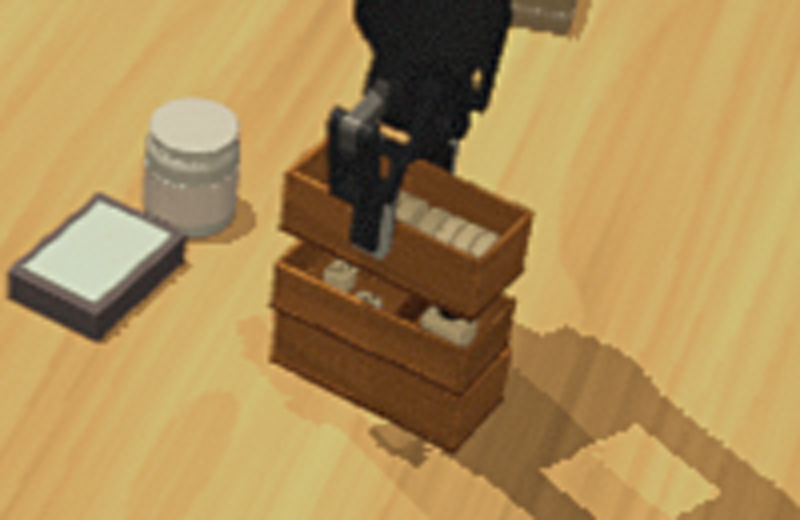

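The side crop shows the upper tray lifted about 19 mm and level, with the middle and lower trays still in place. Measured weight is 2.1 N. Now sideways to free shelf.

Emit:
{"op": "drive_tool", "data": {
  "commands": "1 -0.6 -0.2 0 0;1 -1 -1 0.3 0;1 -1 -1.8 0.6 0;1 -1 -2.6 0.78 0;1 -1 -3.2 0.78 0;1 -1 -3.45 0.78 0;1 -1 -3.45 0.78 0;1 -1 -3.45 0.78 0"
}}

```text
t: 5.18
tool_pos: [0.489, -0.3841, 0.1437]
tool_rot: [0.201, 1.563, -0.198]
contact_force: [-0.1, 0.2, -2.9]
opening: 0.0531
```

```bash
python3 go.py 0.490 -0.385 0.0177 -0.253
```

```text
t 5.1833 pos [ 0.489  -0.3841  0.1437] open 0.0531003226399521 F [-0.1018  0.1578 -2.8676]
x [-0.0009  0.0019 -1.    ] y [0.2513 0.9679 0.0016] z [ 0.9679 -0.2513 -0.0013] q [-0.7857  0.1139  1.6978  0.0007  1.3319 -2.1027]
yaw(mod pi) -0.2539945673099888 raw -0.2539945673099888
SHIFT [ 3.1498 -0.0212  0.0337] TURN -0.011396901860806427 rows~ 3.021677713958035
```

Emit:
{"op": "drive_tool", "data": {
  "commands": "1 0.6 0 0 0;1 1.2 0 0 0;1 1.8 0 0 0;1 2.3 0 0 0;1 2.7 0 0 0;1 2.9 0 0 0;1 3.05 0 0 0;1 3.05 0 0 0"
}}

```text
t: 5.85
tool_pos: [0.4892, -0.3832, 0.0215]
tool_rot: [0.199, 1.563, -0.197]
contact_force: [0.0, 0.4, -1.2]
opening: 0.0531
```

Emit:
{"op": "drive_tool", "data": {
  "commands": "1 0.03 0 0 0;1 0.06 0 0 0;1 0.09 0 0 0;1 0.12 0 0 0;1 0.12 0 0 0"
}}

```text
t: 6.27
tool_pos: [0.4895, -0.385, 0.0181]
tool_rot: [0.199, 1.561, -0.199]
contact_force: [-0.2, 1.0, -2.6]
opening: 0.0533
```

Emit:
{"op": "drive_tool", "data": {
  "commands": "1 0.03 0 0 0;1 0.06 0 0 0;1 0.09 0 0 0;1 0.09 0 0 0"
}}

```text
t: 6.6
tool_pos: [0.4895, -0.3849, 0.0148]
tool_rot: [0.199, 1.562, -0.199]
contact_force: [-1.7, 1.9, 2.7]
opening: 0.0532
```

Contact: the force went from -2.6 N to +2.7 N. Releasing and rising.

Emit:
{"op": "drive_tool", "data": {
  "commands": "0.1 0 0 0 0;-0.3 0 0 0 0;-1 0 0 0 0;-1 0 0 0 0;-1 -0.3 0 0 0;-1 -1 0 0 0;-1 -2 0 0 0;-1 -3 0 0 0"
}}

```text
t: 7.27
tool_pos: [0.4887, -0.384, 0.1349]
tool_rot: [0.2, 1.564, -0.198]
contact_force: [1.5, -1.0, -0.2]
opening: 0.0854
```

```bash
python3 go.py 0.475 -0.24 0.22 -0.253
```

```text
t 7.2667 pos [ 0.4887 -0.384   0.1349] open 0.0853566342494258 F [ 1.4652 -1.0373 -0.1895]
x [-0.0018  0.0019 -1.    ] y [0.2506 0.9681 0.0014] z [ 0.9681 -0.2505 -0.0023] q [-0.7857  0.122   1.7045  0.      1.3177 -2.1032]
yaw(mod pi) -0.253248641084169 raw -0.2532486410841691
SHIFT [-2.1213  3.4018 -1.237 ] TURN -0.0028492169472868695 rows~ 4.0244475455121655
```

Emit:
{"op": "drive_tool", "data": {
  "commands": "-1 -1 0 0 0;-1 -2 0.4 -0.2 0;-1 -2.1 1.4 -0.7 0;-1 -2.1 2.4 -1.2 0;-1 -2.1 3.1 -1.2 0;-1 -2.1 3.4 -1.2 0;-1 -2.1 3.4 -1.2 0;-1 -2.1 3.4 -1.2 0"
}}

```text
t: 7.93
tool_pos: [0.4773, -0.241, 0.2189]
tool_rot: [0.197, 1.561, -0.199]
contact_force: [-0.5, -0.1, -0.3]
opening: 0.085
```

```bash
python3 look.py wrist w4; python3 look.py top t4; python3 go.py; python3 - <<'E'
import cv2
b=cv2.imread("pics/w4.png")
cv2.imwrite("pics/w4c.png",cv2.resize(b[120:340,190:430],None,fx=2.7,fy=2.7,interpolation=cv2.INTER_CUBIC))
b=cv2.imread("pics/t4.png")
cv2.imwrite("pics/t4c.png",cv2.resize(b[230:340,430:590],None,fx=5,fy=5,interpolation=cv2.INTER_CUBIC))
E
```

```text
t 8.0333 pos [ 0.4771 -0.242   0.2184] open 0.08555612494618435 F [-0.3447 -0.7102  0.3421]
x [ 0.0001 -0.0006 -1.    ] y [ 0.2512  0.9679 -0.0006] z [ 0.9679 -0.2512  0.0002] q [-0.6083 -0.156   1.8355 -0.0005  1.4617 -1.9252]
yaw(mod pi) -0.2538919203167138 raw -0.25389192031671376
```

View pics/w4c.png

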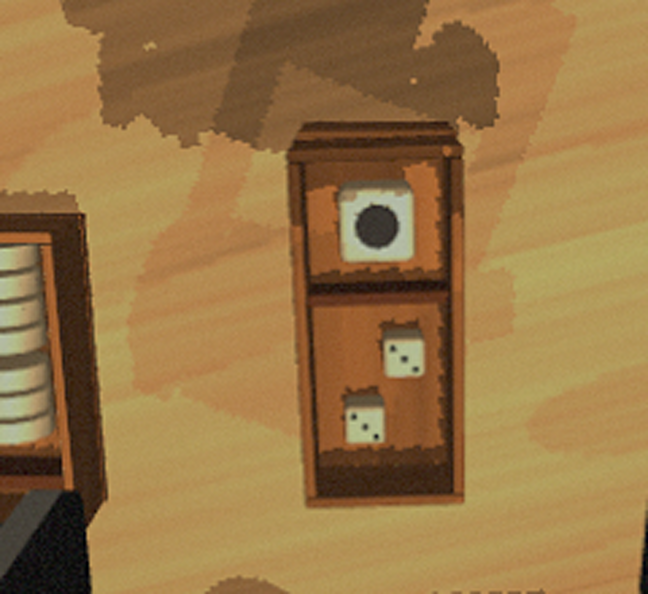

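View pics/t4c.png

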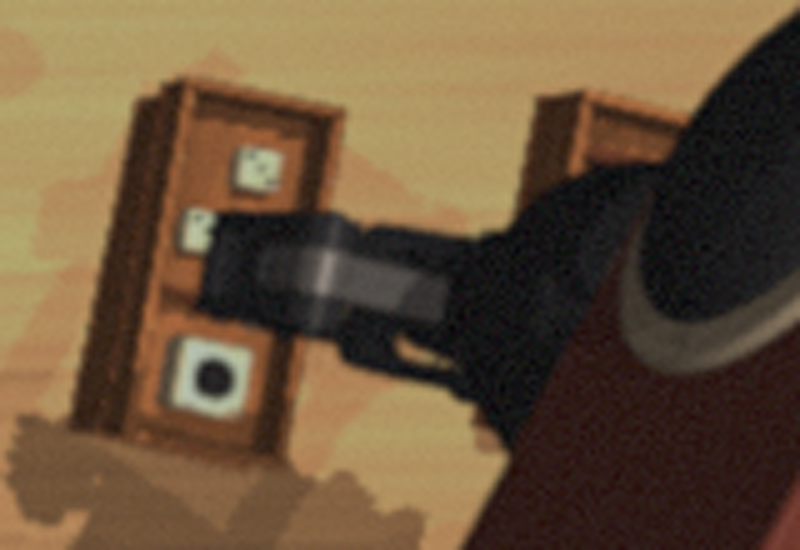

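```bash
cat > m4.py <<'E'
from h import *
import pickle
np.set_printoptions(precision=4,suppress=True)
i,o,d=pickle.load(open("pics/w4.pkl","rb")); it,_,dt=pickle.load(open("pics/t4.pkl","rb"))
c=lambda L,k,o:(np.array(L,float)+.5)/k-.5+o
p=c([(288,157),(463,157),(464,503),(307,507)],2.7,[190,120])
z=.072
w=onplane(i,p,z); v=(w[2]+w[3]-w[0]-w[1])/2; u=(w[1]+w[2]-w[0]-w[3])/2
print(z,w.mean(0),"len",np.linalg.norm(v),"wid",np.linalg.norm(u),"yaw",np.arctan2(v[1],v[0]),np.arctan2(-u[0],u[1]))
tp=c([(277,465),(127,430),(183,78),(345,112)],5,[430,230])
w=onplane(it,tp,z); v=(w[2]+w[3]-w[0]-w[1])/2; u=(w[1]+w[2]-w[0]-w[3])/2
print("top",w.mean(0),"len",np.linalg.norm(v),"wid",np.linalg.norm(u),"yaw",np.arctan2(v[1],v[0]),np.arctan2(-u[0],u[1]))
print(tri(i,p,it,tp))
E
python3 m4.py
```

```text
0.072 [ 0.4934 -0.2413  0.072 ] len 0.11621527703248544 wid 0.05310816552346552 yaw -0.22001940115737073 -0.2378110173458136
top [ 0.493  -0.2398  0.072 ] len 0.11614820192062406 wid 0.05191971894890816 yaw -0.21604365036028972 -0.2320035982972669
[[ 0.4301 -0.2548  0.0629  0.0016]
 [ 0.4428 -0.2028  0.0742  0.0007]
 [ 0.5564 -0.2273  0.0699  0.002 ]
 [ 0.5441 -0.2793  0.0717  0.0012]]
```

The middle tray is now exposed: doubling cube plus two dice, rim corners about (296,178), (361,178), (362,306) and (303,307). Its centre is (0.4935, -0.241), yaw about -0.22, and the two-view rim height is about 0.07. The upper tray stands on the shelf to its left. Now grasp the middle tray with the fingertips kept high, so they clear the fields later.

```bash
python3 go.py 0.4935 -0.241 0.052 -0.220
```

```text
t 8.0333 pos [ 0.4771 -0.242   0.2184] open 0.08555612494618435 F [-0.3447 -0.7102  0.3421]
x [ 0.0001 -0.0006 -1.    ] y [ 0.2512  0.9679 -0.0006] z [ 0.9679 -0.2512  0.0002] q [-0.6083 -0.156   1.8355 -0.0005  1.4617 -1.9252]
yaw(mod pi) -0.2538919203167138 raw -0.25389192031671376
SHIFT [4.1602 0.1297 0.39  ] TURN -0.3883727987482783 rows~ 4.010076427927917
```

Emit:
{"op": "drive_tool", "data": {
  "commands": "-1 0.8 0.13 0.39 -0.39;-1 1.6 0.13 0.39 -0.39;-1 2.3 0.13 0.39 -0.39;-1 2.9 0.13 0.39 -0.39;-1 3.4 0.13 0.39 -0.39;-1 3.8 0.13 0.39 -0.39;-1 4.05 0.13 0.39 -0.39;-1 4.15 0.13 0.39 -0.39"
}}

```text
t: 8.7
tool_pos: [0.4922, -0.2403, 0.0499]
tool_rot: [0.175, 1.567, -0.172]
contact_force: [0.0, -0.8, -0.4]
opening: 0.0856
```

Emit:
{"op": "drive_tool", "data": {
  "commands": "-1 0 0 0 0;-1 0 0 0 0"
}}

```text
t: 8.87
tool_pos: [0.494, -0.2408, 0.053]
tool_rot: [0.172, 1.563, -0.173]
contact_force: [0.0, 0.1, -0.4]
opening: 0.0857
```

```bash
python3 go.py 0.4935 -0.241 0.052 -0.220;python3 look.py wrist w5
```

```text
t 8.8667 pos [ 0.494  -0.2408  0.053 ] open 0.08571190327552512 F [ 0.0482  0.0755 -0.4213]
x [ 0.001  -0.0007 -1.    ] y [ 0.2181  0.9759 -0.0005] z [ 0.9759 -0.2181  0.0011] q [-0.5889  0.0545  1.9272 -0.0001  1.1588 -1.9399]
yaw(mod pi) -0.21981845444887105 raw -0.21981845444887105
SHIFT [ 0.0238 -0.0084 -0.0098] TURN 0.002080358773812785 rows~ 0.02594402808097277
```

View pics/w5.png

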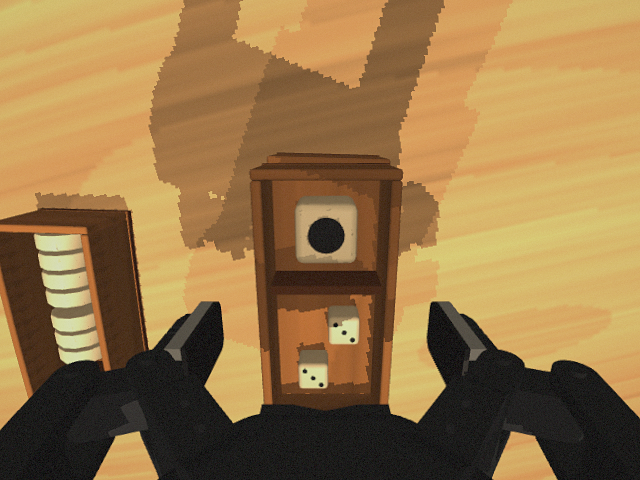

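The tray at columns 252–402 is centred between the fingers. Closing.

Emit:
{"op": "drive_tool", "data": {
  "commands": "1 0 0 0 0;1 0 0 0 0;1 0 0 0 0;1 0 0 0 0;1 0 0 0 0;1 0 0 0 0;1 0 0 0 0",
  "newtons": 40
}}

```text
t: 9.5
tool_pos: [0.4942, -0.2404, 0.0534]
tool_rot: [0.171, 1.562, -0.173]
contact_force: [-0.3, 0.2, 6.0]
opening: 0.0528
```

Emit:
{"op": "drive_tool", "data": {
  "commands": "1 -0.1 0 0 0;1 -0.2 0 0 0;1 -0.35 0 0 0;1 -0.5 0 0 0;1 -0.5 0 0 0;1 -0.5 0 0 0"
}}

```text
t: 10.0
tool_pos: [0.4937, -0.2401, 0.0728]
tool_rot: [0.172, 1.563, -0.172]
contact_force: [0.8, 0.3, -1.2]
opening: 0.0532
```

```bash
python3 go.py 0.4935 -0.241 0.16 -0.220;python3 look.py side s2;python3 - <<'E'
import cv2
b=cv2.imread("pics/s2.png")
cv2.imwrite("pics/s2c.png",cv2.resize(b[130:260,310:510],None,fx=4,fy=4,interpolation=cv2.INTER_CUBIC))
E
```

```text
t 10.0 pos [ 0.4937 -0.2401  0.0728] open 0.05322281310556294 F [ 0.7913  0.2563 -1.2332]
x [ 0.0009 -0.0006 -1.    ] y [ 0.2174  0.9761 -0.0004] z [ 0.9761 -0.2174  0.001 ] q [-0.5882  0.0257  1.9193 -0.      1.1955 -1.9398]
yaw(mod pi) -0.21914480598158725 raw -0.21914480598158714
SHIFT [-2.1811 -0.0242  0.0015] TURN 0.009799801583976408 rows~ 2.0923535115088945
```

View pics/s2c.png

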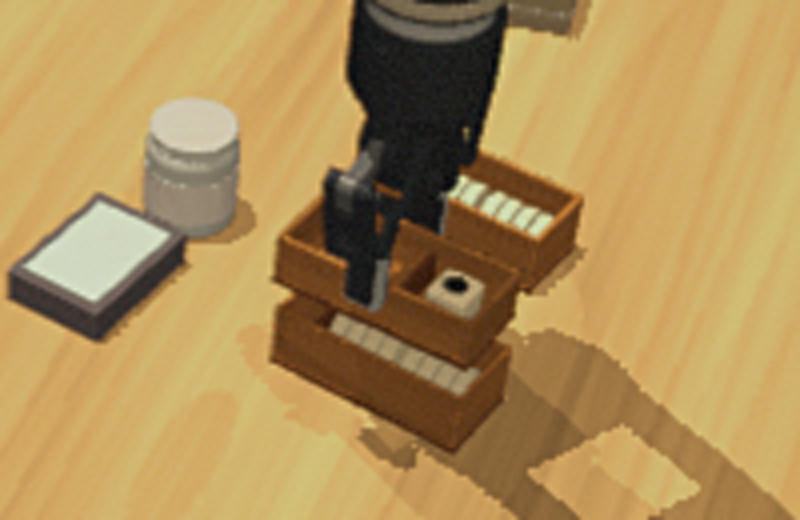

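The side view shows the middle tray lifted level, with the lower tray below it and the upper tray standing beyond. Raise and carry to the well.

Emit:
{"op": "drive_tool", "data": {
  "commands": "1 -0.7 0 0 0;1 -1.5 0 0 0;1 -2.2 0.5 0 0;1 -2.2 1.3 0 0;1 -2.2 2.3 0 0;1 -2.2 3.3 0 0;1 -2.2 4.3 0 0;1 -2.2 5.3 0 0"
}}

```text
t: 10.72
tool_pos: [0.5393, -0.0312, 0.1599]
tool_rot: [0.173, 1.564, -0.173]
contact_force: [-0.4, 0.2, -0.6]
opening: 0.053
```

```bash
python3 go.py 0.546 0.2203 0.16 -0.136
```

```text
t 10.7167 pos [ 0.5393 -0.0312  0.1599] open 0.05303020329419557 F [-0.4233  0.2336 -0.5813]
x [-0.0002  0.     -1.    ] y [0.218 0.976 0.   ] z [ 0.976  -0.218  -0.0002] q [-0.1956 -0.0951  1.8799  0.      1.3569 -1.5466]
yaw(mod pi) -0.21972866141171132 raw -0.21972866141171138
SHIFT [-0.002   6.1728 -1.208 ] TURN -0.9594597846341884 rows~ 6.033432440052415
```

Emit:
{"op": "drive_tool", "data": {
  "commands": "1 0 1 -0.2 -0.16;1 0 2 -0.4 -0.32;1 0 3 -0.6 -0.5;1 0 4 -0.8 -0.7;1 0 4.9 -1 -0.85;1 0 5.6 -1.1 -0.95;1 0 6 -1.2 -0.95;1 0 6.15 -1.2 -0.95"
}}

```text
t: 11.38
tool_pos: [0.5454, 0.2201, 0.1595]
tool_rot: [0.105, 1.569, -0.104]
contact_force: [-0.5, 0.2, -1.6]
opening: 0.0532
```

Emit:
{"op": "drive_tool", "data": {
  "commands": "1 0 0 0 0;1 0 0 0 0"
}}

```text
t: 11.55
tool_pos: [0.5461, 0.2169, 0.1597]
tool_rot: [0.106, 1.569, -0.108]
contact_force: [-0.1, 1.0, -1.4]
opening: 0.0533
```

```bash
python3 go.py 0.546 0.2203 0.05 -0.136;python3 look.py wrist w6
```

```text
t 11.55 pos [0.5461 0.2169 0.1597] open 0.05332690408702037 F [-0.1161  1.0113 -1.4312]
x [-0.0007 -0.0009 -1.    ] y [ 0.1359  0.9907 -0.001 ] z [ 0.9907 -0.1359 -0.0006] q [ 0.2518  0.0195  1.769  -0.0007  1.3541 -1.1825]
yaw(mod pi) -0.13632178039126752 raw -0.1363217803912675
SHIFT [ 2.7423  0.0861 -0.0115] TURN -0.003687331669940619 rows~ 2.6318186617848225
```

View pics/w6.png

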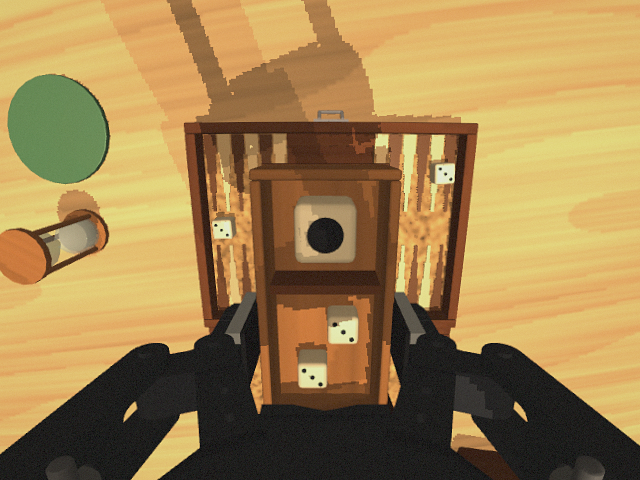

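The tray is centred over the well and parallel to the case walls. Lowering in stages.

Emit:
{"op": "drive_tool", "data": {
  "commands": "1 0.6 0.08 0 0;1 1.2 0.08 0 0;1 1.8 0.08 0 0;1 2.3 0.08 0 0;1 2.7 0.08 0 0;1 2.9 0.08 0 0;1 3.0 0.08 0 0;1 3.0 0.08 0 0"
}}

```text
t: 12.27
tool_pos: [0.5464, 0.2198, 0.0396]
tool_rot: [0.108, 1.569, -0.108]
contact_force: [-0.9, -0.6, -1.3]
opening: 0.0533
```

Emit:
{"op": "drive_tool", "data": {
  "commands": "1 0 0 0 0;1 0 0 0 0"
}}

```text
t: 12.43
tool_pos: [0.5478, 0.2208, 0.0418]
tool_rot: [0.108, 1.566, -0.107]
contact_force: [0.1, -0.1, -0.4]
opening: 0.0529
```

```bash
python3 go.py 0.546 0.2203 0.0194 -0.136;python3 look.py wrist w7;python3 look.py side s7; python3 - <<'E'
import cv2
b=cv2.imread("pics/s7.png")
cv2.imwrite("pics/s7c.png",cv2.resize(b[270:460,190:390],None,fx=3,fy=3,interpolation=cv2.INTER_CUBIC))
E
```

```text
t 12.4333 pos [0.5478 0.2208 0.0418] open 0.052901157955170745 F [ 0.0834 -0.1433 -0.4068]
x [ 0.0026  0.0006 -1.    ] y [0.1362 0.9907 0.001 ] z [ 0.9907 -0.1362  0.0025] q [ 0.2572  0.161   1.8328 -0.      1.1452 -1.177 ]
yaw(mod pi) -0.13664622844348018 raw -0.13664622844348012
SHIFT [ 0.5593 -0.0186 -0.0445] TURN -0.007405232482545689 rows~ 0.5384588664057058
```

View pics/w7.png

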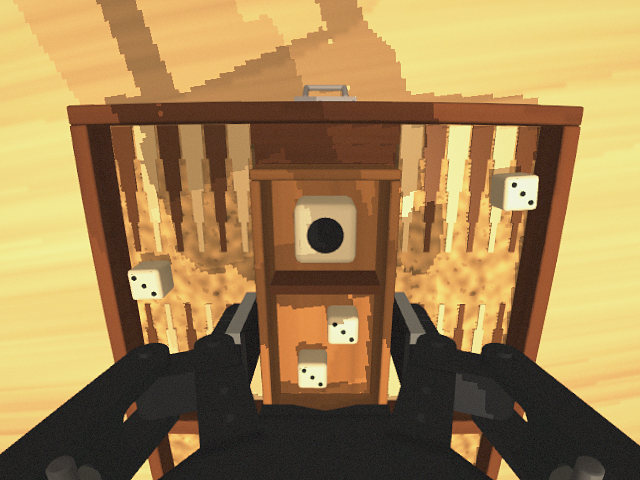

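View pics/s7c.png

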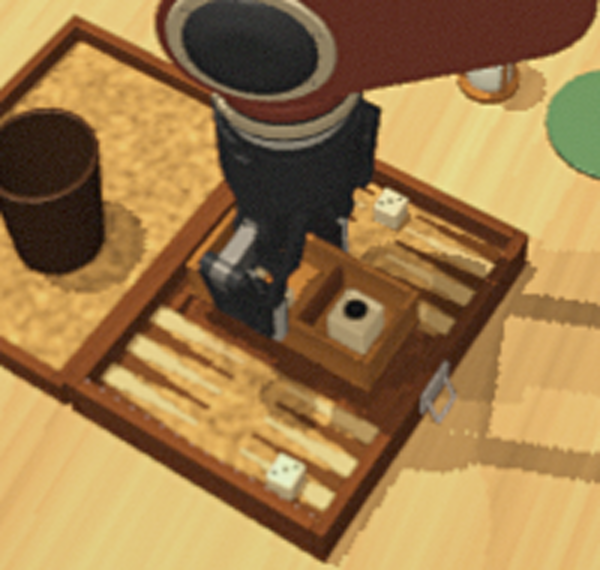

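The tray is centred between the field edges: wrist columns 250 and 399, with the tray at 252–400. It's still about 22 mm above the floor, so I'll lower it gently.

Emit:
{"op": "drive_tool", "data": {
  "commands": "1 0.15 0 -0.04 0;1 0.28 0 -0.04 0;1 0.38 0 -0.04 0;1 0.44 0 -0.04 0;1 0.48 0 -0.04 0;1 0.48 0 -0.04 0"
}}

```text
t: 13.03
tool_pos: [0.5445, 0.2208, 0.0202]
tool_rot: [0.107, 1.569, -0.107]
contact_force: [-1.0, -0.1, -1.5]
opening: 0.0534
```

Emit:
{"op": "drive_tool", "data": {
  "commands": "1 0.03 0 0 0;1 0.06 0 0 0;1 0.06 0 0 0"
}}

```text
t: 13.28
tool_pos: [0.5453, 0.221, 0.0194]
tool_rot: [0.107, 1.568, -0.107]
contact_force: [-1.8, -0.5, 2.8]
opening: 0.053
```

Contact came exactly at the predicted height of 0.0194. Releasing.

Emit:
{"op": "drive_tool", "data": {
  "commands": "0.1 0 0 0 0;-0.3 0 0 0 0;-1 0 0 0 0;-1 0 0 0 0;-1 -0.3 0 0 0;-1 -1 0 0 0;-1 -2 0 0 0;-1 -3 0 0 0"
}}

```text
t: 13.95
tool_pos: [0.5439, 0.2206, 0.1392]
tool_rot: [0.106, 1.571, -0.108]
contact_force: [1.4, 0.4, -0.5]
opening: 0.085
```

Emit:
{"op": "drive_tool", "data": {
  "commands": "-1 -1 0 -0.5 0;-1 -2 0 -1 0;-1 -2.5 0 -1.2 0;-1 -2.5 0 -1.2 0"
}}

```text
t: 14.28
tool_pos: [0.4993, 0.2289, 0.2479]
tool_rot: [0.11, 1.555, -0.102]
contact_force: [0.7, 0.2, 0.7]
opening: 0.0856
```

```bash
python3 look.py wrist w8; python3 go.py 0.475 -0.24 0.22 -0.21; python3 - <<'E'
import cv2
b=cv2.imread("pics/w8.png")
cv2.imwrite("pics/w8c.png",cv2.resize(b[120:360,180:480],None,fx=2.6,fy=2.5,interpolation=cv2.INTER_CUBIC))
E
```

```text
t 14.3333 pos [0.4989 0.2284 0.2443] open 0.08531952716796165 F [-0.2316  0.4494 -0.0888]
x [ 0.0093  0.0028 -1.    ] y [0.135  0.9908 0.004 ] z [ 0.9908 -0.1351  0.0088] q [ 0.2936 -0.1441  1.7817 -0.      1.4943 -1.1417]
yaw(mod pi) -0.1354384540840785 raw -0.1354384540840785
SHIFT [  0.5688 -11.6845   0.9847] TURN 0.8544123789906399 rows~ 11.26108245700587
```

View pics/w8c.png

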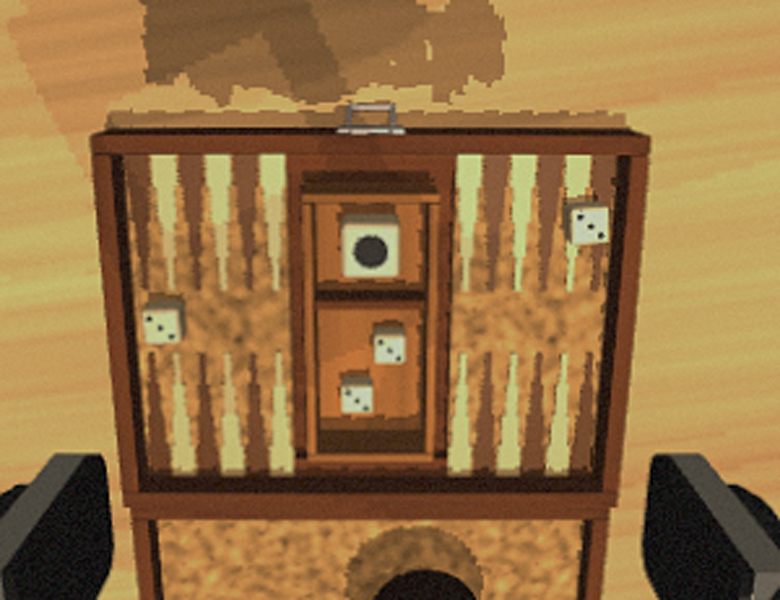

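The middle tray sits flat and parallel in the well, with even gaps and both dice untouched. Next I'll measure the lower tray.

Emit:
{"op": "drive_tool", "data": {
  "commands": "-1 0.3 -11.7 0.98 0.85;-1 0.3 -11.7 0.98 0.85;-1 0.3 -11.7 0.98 0.85;-1 0.3 -11.7 0.98 0.85;-1 0.3 -11.7 0.98 0.85;-1 0.3 -11.7 0.98 0.85;-1 0.3 -11.7 0.98 0.85;-1 0.3 -11.7 0.98 0.85"
}}

```text
t: 15.0
tool_pos: [0.4788, -0.1072, 0.2286]
tool_rot: [0.166, 1.566, -0.165]
contact_force: [0.9, -1.1, 0.4]
opening: 0.0855
```

```bash
python3 go.py 0.475 -0.24 0.20 -0.21
```

```text
t 15.0 pos [ 0.4788 -0.1072  0.2286] open 0.08549848508975258 F [ 0.8656 -1.0619  0.4272]
x [-0.0017  0.0007 -1.    ] y [0.2092 0.9779 0.0003] z [ 0.9779 -0.2092 -0.0018] q [-0.3722 -0.2747  1.9191  0.      1.499  -1.7322]
yaw(mod pi) -0.21075893054672856 raw -0.21075893054672853
SHIFT [ 0.7136 -3.2657  0.6026] TURN -0.008696703454220953 rows~ 3.25819046219147
```

Emit:
{"op": "drive_tool", "data": {
  "commands": "-1 0.5 -3.26 0.6 0;-1 0.7 -3.26 0.6 0;-1 0.7 -3.26 0.6 0;-1 0.7 -3.26 0.6 0;-1 0.7 -3.26 0.6 0;-1 0.7 -3.26 0.6 0;-1 0.7 -3.26 0.6 0"
}}

```text
t: 15.58
tool_pos: [0.4762, -0.2367, 0.2017]
tool_rot: [0.165, 1.565, -0.164]
contact_force: [-0.2, 0.1, -0.6]
opening: 0.0855
```

```bash
python3 look.py wrist w9; python3 look.py side s9; python3 go.py; python3 - <<'E'
import cv2
b=cv2.imread("pics/w9.png")
cv2.imwrite("pics/w9c.png",cv2.resize(b[130:340,170:430],None,fx=3,fy=2.8,interpolation=cv2.INTER_CUBIC))
b=cv2.imread("pics/s9.png")
cv2.imwrite("pics/s9c.png",cv2.resize(b[150:260,360:480],None,fx=5,fy=5,interpolation=cv2.INTER_CUBIC))
E
```

```text
t 15.6833 pos [ 0.4765 -0.2365  0.2023] open 0.085324853203321 F [-0.6127  0.4713  0.3375]
x [ 0.0005 -0.     -1.    ] y [0.207  0.9783 0.0001] z [ 0.9783 -0.207   0.0005] q [-0.6008 -0.1521  1.8591  0.0003  1.4342 -1.9631]
yaw(mod pi) -0.20849608042446466 raw -0.20849608042446455
```

View pics/w9c.png

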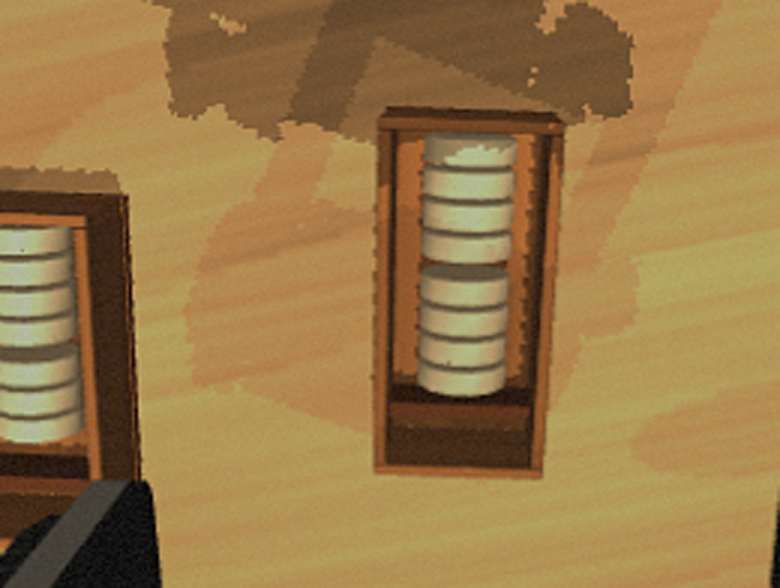

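View pics/s9c.png

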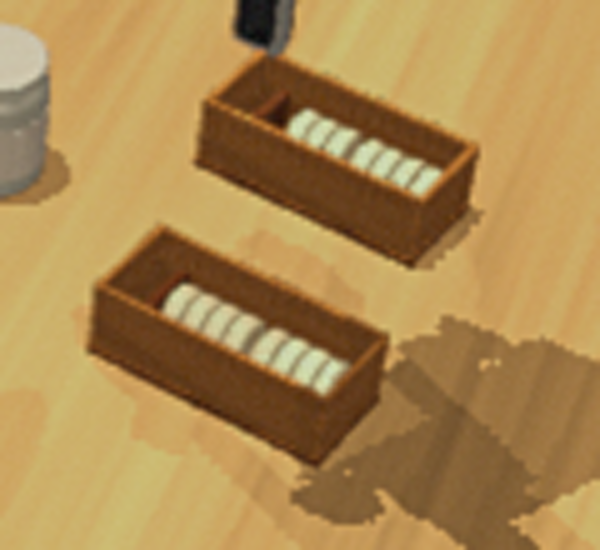

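```bash
cat > m5.py <<'E'
from h import *
import pickle
np.set_printoptions(precision=4,suppress=True)
i,o,d=pickle.load(open("pics/w9.pkl","rb")); s,_,_=pickle.load(open("pics/s9.pkl","rb"))
c=lambda L,k,o:(np.array(L,float)+.5)/np.array(k)-.5+o
def q(n,w):
    v=(w[2]+w[3]-w[0]-w[1])/2; u=(w[1]+w[2]-w[0]-w[3])/2
    print(n,w.mean(0),"len",np.linalg.norm(v),"wid",np.linalg.norm(u),"yaw",np.arctan2(v[1],v[0]),np.arctan2(-u[0],u[1]))
p=c([(378,120),(563,124),(543,478),(374,473)],[3,2.8],[170,130])
q("wrist",onplane(i,p,.04))
ps=c([(387,338),(318,398),(95,285),(163,227)],5,[360,150])
q("side",onplane(s,ps,.04)); print(tri(i,p,s,ps))
pu=c([(478,148),(424,200),(203,100),(268,52)],5,[360,150])
q("upper side",onplane(s,pu,.04))
E
python3 m5.py
```

```text
wrist [ 0.4895 -0.2411  0.04  ] len 0.11835894608368921 wid 0.05332813011308715 yaw -0.2407308131146633 -0.2387574757604962
side [ 0.4885 -0.2392  0.04  ] len 0.11544761553981091 wid 0.051328148333182784 yaw -0.2548973505672149 -0.30232198174416536
[[ 0.4257 -0.2532  0.0361  0.0009]
 [ 0.4395 -0.201   0.0394  0.0027]
 [ 0.5523 -0.229   0.0404  0.0017]
 [ 0.5393 -0.2812  0.0385  0.0032]]
upper side [ 0.4854 -0.3837  0.04  ] len 0.11695837140795556 wid 0.0500505700053195 yaw -0.24728991313769216 -0.29774488146268163
```

The lower tray by wrist view is at (0.4895, -0.241) with yaw -0.240. The two-view rim height is 0.036–0.040 and the sizes agree. Now a wrist view over the upper tray from the same relative position.

```bash
python3 go.py 0.476 -0.38 0.20 -0.25
```

```text
t 15.6833 pos [ 0.4765 -0.2365  0.2023] open 0.085324853203321 F [-0.6127  0.4713  0.3375]
x [ 0.0005 -0.     -1.    ] y [0.207  0.9783 0.0001] z [ 0.9783 -0.207   0.0005] q [-0.6008 -0.1521  1.8591  0.0003  1.4342 -1.9631]
yaw(mod pi) -0.20849608042446466 raw -0.20849608042446455
SHIFT [ 0.0587 -3.5124  0.7302] TURN 0.4755998849857148 rows~ 3.4416888052288694
```

Emit:
{"op": "drive_tool", "data": {
  "commands": "-1 0.05 -1 0.2 0.2;-1 0.05 -2 0.4 0.48;-1 0.05 -2.8 0.6 0.48;-1 0.05 -3.3 0.7 0.48;-1 0.05 -3.5 0.73 0.48;-1 0.05 -3.5 0.73 0.48;-1 0.05 -3.5 0.73 0.48"
}}

```text
t: 16.27
tool_pos: [0.4758, -0.3796, 0.2001]
tool_rot: [0.198, 1.562, -0.197]
contact_force: [0.2, -0.4, 0.5]
opening: 0.0855
```

```bash
python3 look.py wrist w10; python3 go.py; python3 - <<'E'
import cv2
b=cv2.imread("pics/w10.png")
cv2.imwrite("pics/w10c.png",cv2.resize(b[130:340,220:480],None,fx=3,fy=2.8,interpolation=cv2.INTER_CUBIC))
E
```

```text
t 16.3167 pos [ 0.4758 -0.3792  0.2001] open 0.08548096681611733 F [ 0.816  -0.2981 -0.1011]
x [ 0.0001  0.0006 -1.    ] y [0.2482 0.9687 0.0006] z [ 0.9687 -0.2482 -0.0001] q [-0.7954  0.0349  1.6838  0.0005  1.4233 -2.1154]
yaw(mod pi) -0.25083900816788285 raw -0.2508390081678828
```

View pics/w10c.png

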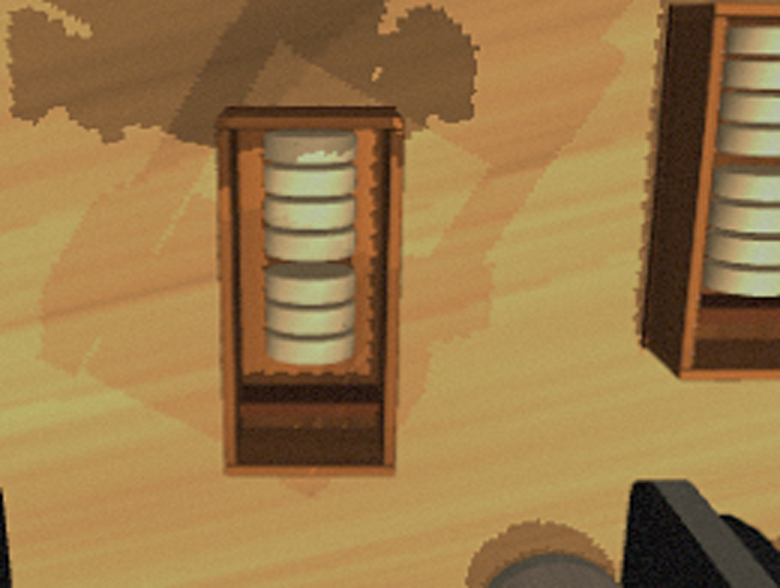

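```bash
cat >> m5.py <<'E'
i,o,d=pickle.load(open("pics/w10.pkl","rb"))
p=c([(218,120),(403,120),(394,474),(226,474)],[3,2.8],[220,130])
w=onplane(i,p,.04);q("upper wrist",w)
E
python3 m5.py|tail -1; python3 go.py 0.4885 -0.385 0.0145 -0.252
```

```text
upper wrist [ 0.4878 -0.3854  0.04  ] len 0.11778059975648608 wid 0.05285542498103896 yaw -0.2543383288108367 -0.25179715910874784
t 16.3167 pos [ 0.4758 -0.3792  0.2001] open 0.08548096681611733 F [ 0.816  -0.2981 -0.1011]
x [ 0.0001  0.0006 -1.    ] y [0.2482 0.9687 0.0006] z [ 0.9687 -0.2482 -0.0001] q [-0.7954  0.0349  1.6838  0.0005  1.4233 -2.1154]
yaw(mod pi) -0.25083900816788285 raw -0.2508390081678828
SHIFT [ 4.6408 -0.0636  0.343 ] TURN 0.013303986405894776 rows~ 4.464158064059963
```

The upper tray is at (0.4878, -0.3854) with yaw -0.253. The shift to the lower tray is (+1.7, +144.3) mm, with yaw +0.0125 rad. Descend and grasp.

Emit:
{"op": "drive_tool", "data": {
  "commands": "-1 0.8 -0.08 0.31 0;-1 1.6 -0.11 0.31 0;-1 2.4 -0.14 0.31 0;-1 3.1 -0.15 0.31 0;-1 3.8 -0.15 0.31 0;-1 4.3 -0.15 0.31 0;-1 4.5 -0.15 0.31 0;-1 4.63 -0.15 0.31 0"
}}

```text
t: 16.98
tool_pos: [0.4856, -0.3876, 0.0134]
tool_rot: [0.198, 1.564, -0.196]
contact_force: [0.3, -0.4, -0.2]
opening: 0.0854
```

Emit:
{"op": "drive_tool", "data": {
  "commands": "-1 0 0 0 0;-1 0 0 0 0"
}}

```text
t: 17.15
tool_pos: [0.4869, -0.39, 0.0165]
tool_rot: [0.196, 1.56, -0.199]
contact_force: [0.2, -0.1, 1.0]
opening: 0.0857
```

```bash
python3 go.py 0.488 -0.3854 0.0148 -0.253
```

```text
t 17.15 pos [ 0.4869 -0.39    0.0165] open 0.08569715321165707 F [ 0.164  -0.0641  1.0285]
x [ 0.0017 -0.0016 -1.    ] y [ 0.2491  0.9685 -0.0012] z [ 0.9685 -0.249   0.002 ] q [-0.7946  0.267   1.7575  0.0001  1.1148 -2.1137]
yaw(mod pi) -0.251701302398174 raw -0.25170130239817406
SHIFT [ 0.0416  0.1185 -0.0025] TURN 0.014881978289676906 rows~ 0.12052952940228798
```

Emit:
{"op": "drive_tool", "data": {
  "commands": "-1 0.03 0.06 0 0;-1 0.03 0.12 0 0;-1 0.03 0.12 0 0;-1 0.03 0.12 0 0"
}}

```text
t: 17.48
tool_pos: [0.4875, -0.3853, 0.0144]
tool_rot: [0.197, 1.561, -0.199]
contact_force: [0.4, 0.1, -0.5]
opening: 0.0856
```

```bash
python3 go.py 0.488 -0.3854 0.0148 -0.253
```

```text
t 17.4833 pos [ 0.4875 -0.3853  0.0144] open 0.08560724570063181 F [ 0.3997  0.0502 -0.5007]
x [ 0.0009 -0.0009 -1.    ] y [ 0.2495  0.9684 -0.0006] z [ 0.9684 -0.2495  0.0011] q [-0.7885  0.2655  1.7634  0.      1.1115 -2.1071]
yaw(mod pi) -0.2521811528955946 raw -0.2521811528955946
SHIFT [-0.0091  0.0003  0.0127] TURN 0.009383296629788635 rows~ 0.014940301943176242
```

Emit:
{"op": "drive_tool", "data": {
  "commands": "1 0 0 0 0;1 0 0 0 0;1 0 0 0 0;1 0 0 0 0;1 0 0 0 0;1 0 0 0 0;1 0 0 0 0;1 0 0 0 0",
  "newtons": 40
}}

```text
t: 18.15
tool_pos: [0.4873, -0.3854, 0.014]
tool_rot: [0.198, 1.561, -0.199]
contact_force: [-0.1, 0.2, 2.3]
opening: 0.0532
```

```bash
python3 go.py 0.4895 -0.2411 0.11 -0.2405
```

```text
t 18.15 pos [ 0.4873 -0.3854  0.014 ] open 0.05324484902039341 F [-0.0619  0.2025  2.2855]
x [ 0.0004 -0.0006 -1.    ] y [ 0.2498  0.9683 -0.0004] z [ 0.9683 -0.2498  0.0005] q [-0.7888  0.2663  1.7633 -0.0001  1.1113 -2.1071]
yaw(mod pi) -0.2524343193982119 raw -0.25243431939821187
SHIFT [-2.403   3.5057 -0.8468] TURN -0.1367572265757311 rows~ 4.157077345853936
```

Emit:
{"op": "drive_tool", "data": {
  "commands": "1 -0.15 0 0 0;1 -0.4 0 0 0;1 -0.9 0 0 0;1 -1.5 0 0 0;1 -2.1 0 0 0;1 -2.4 0 0 0;1 -2.4 0 0 0;1 -2.4 0 0 0"
}}

```text
t: 18.82
tool_pos: [0.4873, -0.3852, 0.1101]
tool_rot: [0.198, 1.561, -0.199]
contact_force: [-0.1, -0.5, -2.3]
opening: 0.053
```

```bash
python3 go.py 0.4895 -0.2411 0.11 -0.2405
```

```text
t 18.8167 pos [ 0.4873 -0.3852  0.1101] open 0.05304728039028369 F [-0.1213 -0.5144 -2.3331]
x [ 0.0008 -0.0008 -1.    ] y [ 0.2497  0.9683 -0.0005] z [ 0.9683 -0.2497  0.0009] q [-0.7887  0.1445  1.724   0.      1.272  -2.1071]
yaw(mod pi) -0.2523463379640112 raw -0.2523463379640113
SHIFT [-0.0008  3.5024 -0.8456] TURN -0.13574903360468896 rows~ 3.456181918033474
```

Emit:
{"op": "drive_tool", "data": {
  "commands": "1 0 0.7 -0.17 0;1 0 1.5 -0.36 -0.05;1 0 2.2 -0.53 -0.1;1 0 2.8 -0.68 -0.13;1 0 3.2 -0.77 -0.13;1 0 3.5 -0.86 -0.13;1 0 3.5 -0.86 -0.13;1 0 3.5 -0.86 -0.13"
}}

```text
t: 19.48
tool_pos: [0.4886, -0.2409, 0.109]
tool_rot: [0.188, 1.563, -0.189]
contact_force: [0.8, -0.7, -2.0]
opening: 0.0532
```

Emit:
{"op": "drive_tool", "data": {
  "commands": "1 0 0 0 0;1 0 0 0 0"
}}

```text
t: 19.65
tool_pos: [0.4889, -0.2421, 0.1097]
tool_rot: [0.19, 1.562, -0.19]
contact_force: [-0.4, 0.2, -1.4]
opening: 0.0533
```

```bash
python3 go.py 0.489 -0.2411 0.06 -0.2405; python3 look.py side s11;python3 - <<'E'
import cv2
b=cv2.imread("pics/s11.png")
cv2.imwrite("pics/s11c.png",cv2.resize(b[130:260,350:470],None,fx=5,fy=4.6,interpolation=cv2.INTER_CUBIC))
E
```

```text
t 19.65 pos [ 0.4889 -0.2421  0.1097] open 0.05330640059762215 F [-0.3905  0.2491 -1.3664]
x [ 0.0001 -0.0005 -1.    ] y [ 0.2398  0.9708 -0.0005] z [ 0.9708 -0.2398  0.0003] q [-0.596  -0.0291  1.9059 -0.0004  1.2644 -1.9246]
yaw(mod pi) -0.242131780306011 raw -0.24213178030601107
SHIFT [ 1.2431  0.025  -0.0028] TURN -0.018698824925400134 rows~ 1.1926650085431494
```

View pics/s11c.png

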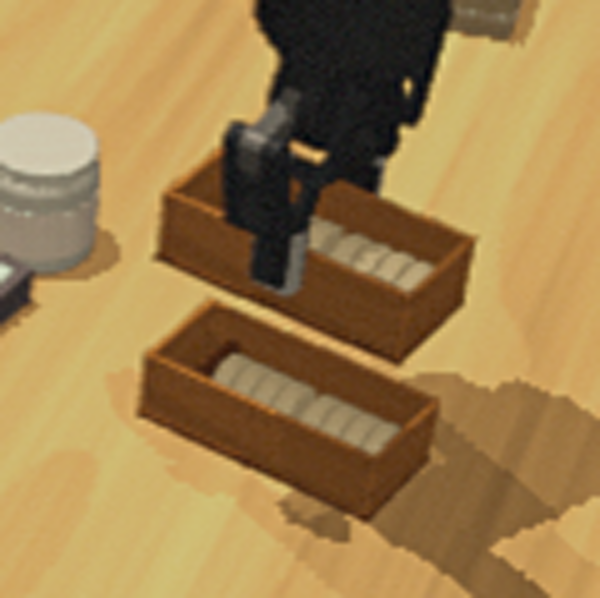

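The upper tray hangs level over the lower one. Lowering to about 4 mm above it.

Emit:
{"op": "drive_tool", "data": {
  "commands": "1 0.3 0.02 0 0;1 0.6 0.02 0 0;1 0.85 0.02 0 0;1 1.05 0.02 0 0;1 1.17 0.02 0 0;1 1.25 0.02 0 0;1 1.25 0.02 0 0;1 1.25 0.02 0 0"
}}

```text
t: 20.37
tool_pos: [0.4891, -0.2402, 0.0596]
tool_rot: [0.189, 1.562, -0.189]
contact_force: [-0.0, 0.9, -1.5]
opening: 0.0536
```

Emit:
{"op": "drive_tool", "data": {
  "commands": "1 0 0 0 0;1 0 0 0 0"
}}

```text
t: 20.53
tool_pos: [0.4895, -0.2405, 0.0604]
tool_rot: [0.189, 1.561, -0.19]
contact_force: [-0.6, 0.4, -1.7]
opening: 0.0532
```

```bash
python3 go.py 0.489 -0.2411 0.054 -0.2405; python3 look.py side s12;python3 look.py wrist w12;python3 - <<'E'
import cv2
b=cv2.imread("pics/s12.png")
cv2.imwrite("pics/s12c.png",cv2.resize(b[150:250,360:460],None,fx=6,fy=6,interpolation=cv2.INTER_CUBIC))
b=cv2.imread("pics/w12.png")
cv2.imwrite("pics/w12c.png",cv2.resize(b[120:260,220:430],None,fx=3.7,fy=3.7,interpolation=cv2.INTER_CUBIC))
E
```

```text
t 20.5333 pos [ 0.4895 -0.2405  0.0604] open 0.053193708889392066 F [-0.6204  0.3945 -1.7495]
x [ 0.0011 -0.0008 -1.    ] y [ 0.2387  0.9711 -0.0005] z [ 0.9711 -0.2387  0.0013] q [-0.5932  0.0341  1.9341  0.      1.1721 -1.9229]
yaw(mod pi) -0.24103682387903813 raw -0.24103682387903805
SHIFT [ 0.16   -0.0176 -0.0075] TURN -0.0061515485221460015 rows~ 0.15457550638351045
```

View pics/s12c.png

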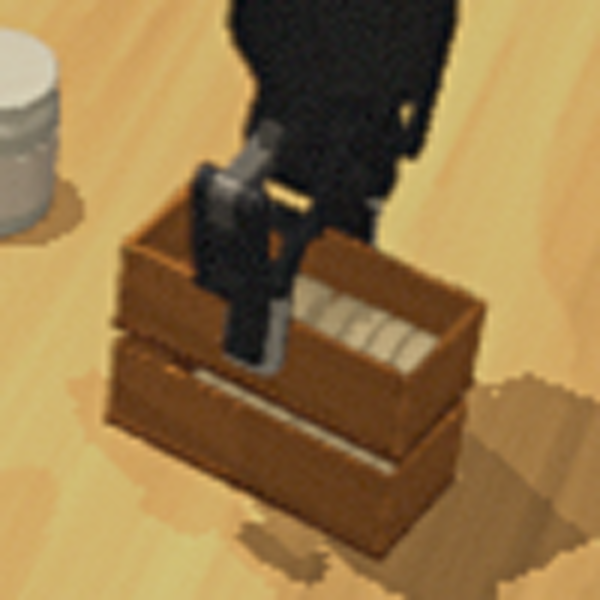

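View pics/w12c.png

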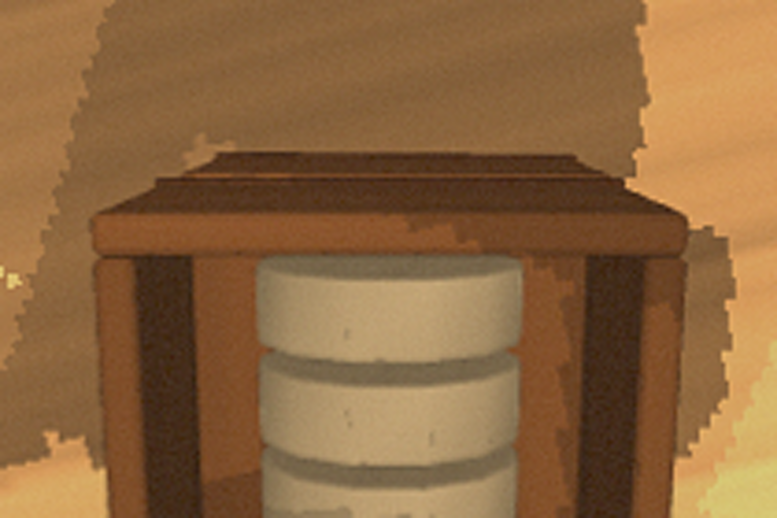

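```bash
cat > m6.py <<'E'
from h import *
import pickle
np.set_printoptions(precision=4,suppress=True)
i,o,d=pickle.load(open("pics/w12.pkl","rb"));s,_,_=pickle.load(open("pics/s12.pkl","rb"))
c=lambda L,k,o:(np.array(L,float)+.5)/np.array(k)-.5+o
u=np.array([np.cos(-.2405),np.sin(-.2405)]);n=np.array([-u[1],u[0]])
def loc(P): P=P[:,:2]-np.array([.489,-.2411]); return np.c_[P@u,P@n]*1e3
for z,L in((.0864,[(92,211),(688,211)]),(.0464,[(157,178),(625,178)]),(0,[(218,153),(577,153)])): print("wrist",z,loc(onplane(i,c(L,3.7,[220,120]),z)).ravel())
for z,L in((.0864,[(120,243),(400,377)]),(.0464,[(114,322),(397,462)]),(.04,[(110,338),(388,474)]),(0,[(106,422),(384,557)])): print("side",z,loc(onplane(s,c(L,6,[360,150]),z)).ravel())
E
python3 m6.py
```

```text
wrist 0.0864 [-59.4364 -26.9443 -59.4005  26.3737]
wrist 0.0464 [-59.5608 -28.0591 -59.5234  27.7157]
wrist 0 [-60.1113 -26.7109 -60.0812  28.4233]
side 0.0864 [ 59.3129  26.8913 -56.0266  26.6377]
side 0.0464 [ 60.4132  23.8176 -59.4454  24.1136]
side 0.04 [ 60.3259  25.729  -57.2917  25.0314]
side 0 [ 58.0746  26.5404 -60.9849  23.9018]
```

Alignment agrees within about 1 mm, and both views suggest a shift of about +0.8 mm along tool y. I'll apply that and set down gently.

Emit:
{"op": "drive_tool", "data": {
  "commands": "1 0.03 0.02 0 0;1 0.06 0.02 0 0;1 0.09 0.02 0 0;1 0.12 0.02 0 0;1 0.12 0.02 0 0;1 0.12 0.02 0 0"
}}

```text
t: 21.13
tool_pos: [0.489, -0.2393, 0.0546]
tool_rot: [0.189, 1.563, -0.189]
contact_force: [-0.3, 0.7, -2.6]
opening: 0.0532
```

Emit:
{"op": "drive_tool", "data": {
  "commands": "1 0.02 0 0 0;1 0.04 0 0 0;1 0.04 0 0 0"
}}

```text
t: 21.38
tool_pos: [0.4894, -0.2395, 0.0539]
tool_rot: [0.189, 1.562, -0.189]
contact_force: [-1.4, 1.6, 3.3]
opening: 0.053
```

```bash
python3 look.py side s13;python3 look.py wrist w13;python3 - <<'E'
import cv2
b=cv2.imread("pics/s13.png")
cv2.imwrite("pics/s13c.png",cv2.resize(b[150:250,360:460],None,fx=6,fy=6,interpolation=cv2.INTER_CUBIC))
b=cv2.imread("pics/w13.png")
cv2.imwrite("pics/w13c.png",cv2.resize(b[120:260,220:430],None,fx=3.7,fy=3.7,interpolation=cv2.INTER_CUBIC))
E
```

```text
(no output)
```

View pics/s13c.png

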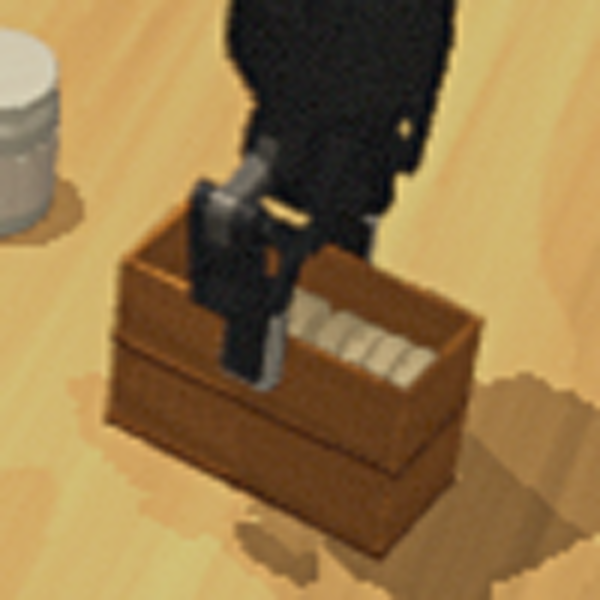

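View pics/w13c.png

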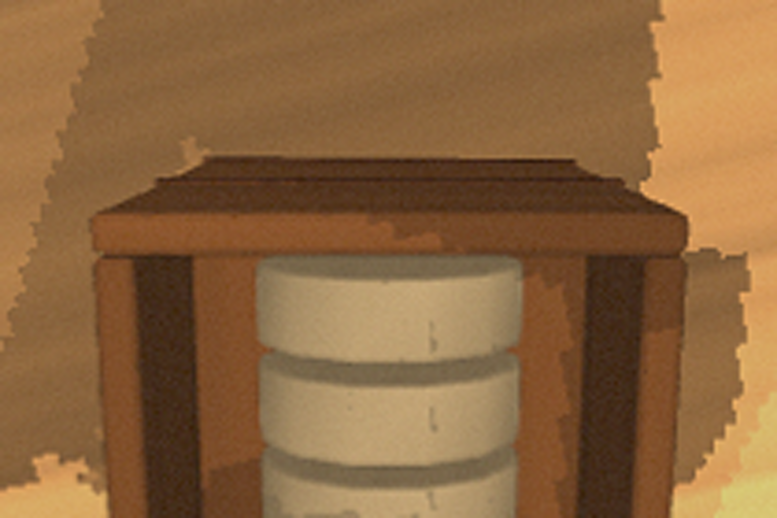

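```bash
python3 - <<'E'
import cv2
b=cv2.imread("pics/w13.png")
a=cv2.resize(b[155:182,240:400],None,fx=5,fy=10,interpolation=cv2.INTER_NEAREST)
cv2.imwrite("pics/w13d.png",cv2.convertScaleAbs(a,alpha=1.8,beta=0))
E
```

```text
(no output)
```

View pics/w13d.png

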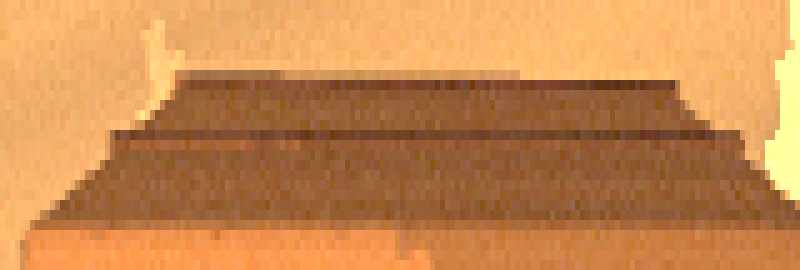

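```bash
cat > m7.py <<'E'
from h import *
import pickle
np.set_printoptions(precision=4,suppress=True)
i,o,d=pickle.load(open("pics/w13.pkl","rb"))
c=lambda L,k,o:(np.array(L,float)+.5)/np.array(k)-.5+o
u=np.array([np.cos(-.2405),np.sin(-.2405)]);n=np.array([-u[1],u[0]])
def loc(P): P=P[:,:2]-np.array([.489,-.2411]); return np.c_[P@u,P@n]*1e3
print(loc(i["T"][None,:3,3]), i["T"][2,3])
f=lambda L:c(L,[5,10],[240,155])
print("upper top",loc(onplane(i,f([(25,228),(800,222)]),.08)).ravel())
print("upper bot",loc(onplane(i,f([(110,130),(744,130)]),.04)).ravel())
for z in (.04,.03,.02,.015,.01): print("lower seam",z,loc(onplane(i,f([(137,129),(715,129)]),z)).ravel())
print("base",loc(onplane(i,f([(177,76),(680,78)]),0)).ravel())
E
python3 m7.py
```

```text
[[-70.4695   0.5662]] 0.1968645987660414
upper top [-59.4746 -26.0626 -59.6229  25.2567]
upper bot [-59.9537 -27.3845 -59.9109  28.5291]
lower seam 0.04 [-59.9849 -24.9937 -59.9451  25.9619]
lower seam 0.03 [-59.3165 -26.6231 -59.2741  27.5809]
lower seam 0.02 [-58.6481 -28.2525 -58.6032  29.1999]
lower seam 0.015 [-58.3139 -29.0672 -58.2677  30.0093]
lower seam 0.01 [-57.9797 -29.8819 -57.9323  30.8188]
base [-60.1653 -26.9683 -60.0157  28.4565]
```

Upper and lower tray near ends agree within about 1 mm (local x -59.9 against -59.3 to -60.2), and the lateral centres are within 0.3 mm. The side crop shows flush faces. Release.

Emit:
{"op": "drive_tool", "data": {
  "commands": "0.1 0 0 0 0;-0.3 0 0 0 0;-1 0 0 0 0;-1 0 0 0 0;-1 -0.3 0 0 0;-1 -1 0 0 0;-1 -2 0 0 0;-1 -3 0 0 0"
}}

```text
t: 22.15
tool_pos: [0.4883, -0.2388, 0.174]
tool_rot: [0.19, 1.565, -0.188]
contact_force: [1.1, -0.1, 0.4]
opening: 0.0855
```

Emit:
{"op": "drive_tool", "data": {
  "commands": "-1 -0.5 0 -0.5 0;-1 -1 0.6 -0.8 0;-1 -1 1.6 -0.8 0;-1 -1 2.6 -0.8 0;-1 -1 3.6 -0.8 0;-1 -1 4.4 -0.8 0;-1 -1 4.4 -0.8 0;-1 -1 4.4 -0.8 0"
}}

```text
t: 22.82
tool_pos: [0.5004, -0.0595, 0.2141]
tool_rot: [0.186, 1.562, -0.187]
contact_force: [0.3, -0.3, 1.0]
opening: 0.0855
```

```bash
python3 look.py side s14;python3 look.py top t14;python3 go.py|head -1;python3 - <<'E'
import cv2
b=cv2.imread("pics/s14.png")
cv2.imwrite("pics/s14c.png",cv2.resize(b[150:250,360:460],None,fx=6,fy=6,interpolation=cv2.INTER_CUBIC))
b=cv2.imread("pics/t14.png")
cv2.imwrite("pics/t14c.png",cv2.resize(b[230:340,430:530],None,fx=5,fy=5,interpolation=cv2.INTER_CUBIC))
E
```

```text
t 22.9167 pos [ 0.5001 -0.0612  0.2138] open 0.08529334030217721 F [ 0.3981 -1.1678 -0.2715]
```

View pics/s14c.png

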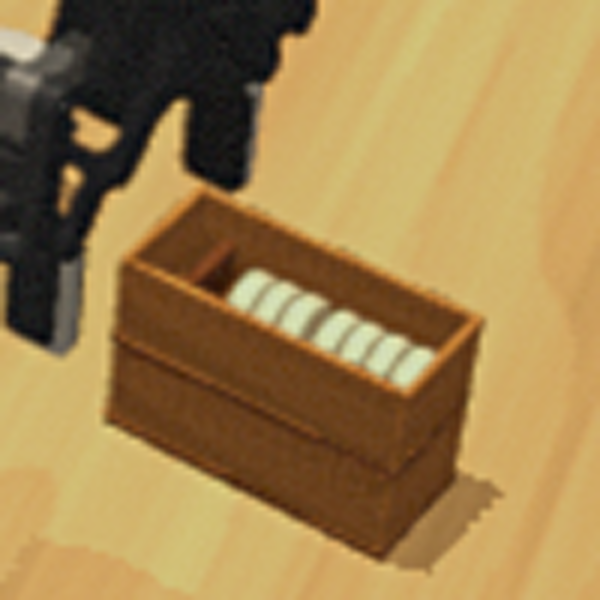

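View pics/t14.png

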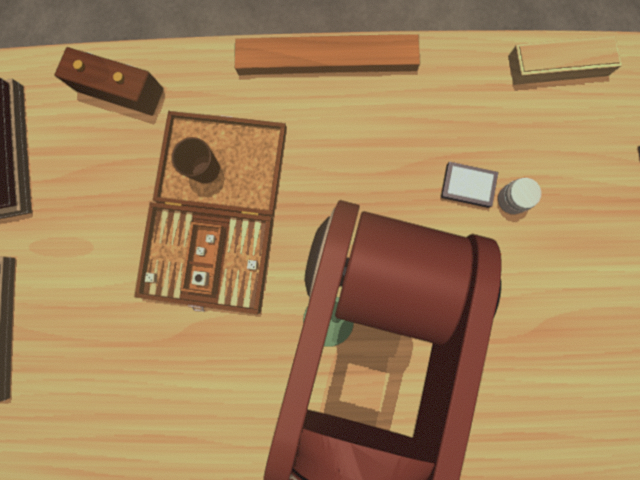

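View pics/t14c.png

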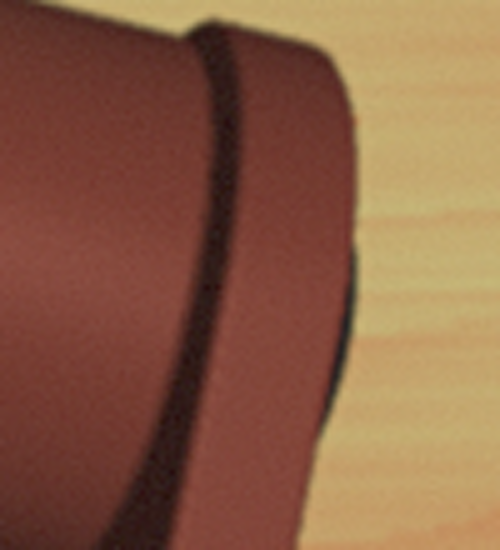

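View pics/s14.png

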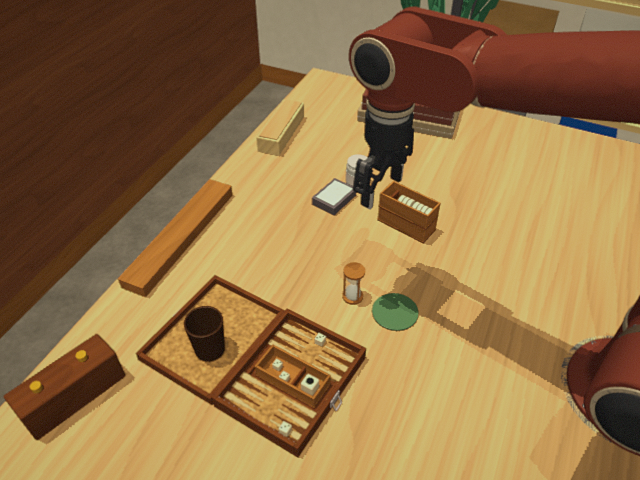

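Overall the result looks right, but the near vertical edge in the side crop hints at a small step, so I'll zoom in and measure.

```bash
python3 - <<'E'
import cv2
b=cv2.imread("pics/s14.png")
cv2.imwrite("pics/s14d.png",cv2.convertScaleAbs(cv2.resize(b[190:246,374:442],None,fx=11,fy=10,interpolation=cv2.INTER_LANCZOS4),alpha=1.5))
E
```

View pics/s14d.png

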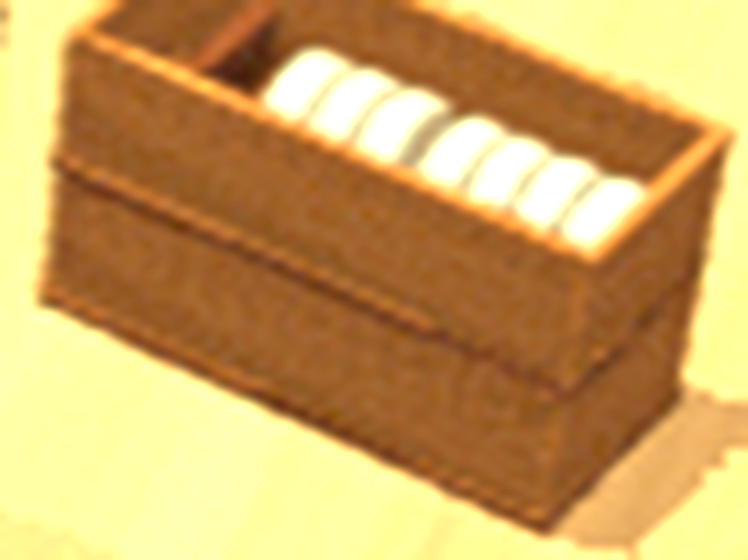

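The zoom shows continuous corner edges at both ends: (70,40)→(57,160)→(42,298) and (590,255)→(567,390)→(548,530). Only a hairline of lower rim shows, about 1 mm or less. The lower tray's base corners are at their original pixels. Handing in.

```bash
python3 -c "
from station import ctrl
print(ctrl.finish_job())"
```

```text
the job is handed in; nothing more can be done
None
```

The job is done and handed in at about 23 s, well under the 70 s limit. I lifted the upper tray onto the free shelf, set the middle tray in the case's well, and put the upper tray back on the lower one. Each tray was lowered until the wrist force showed light contact (about 3 N) before I released it.

**Last checks:**
- **Middle tray:** it touched down at the predicted height and sits flat and parallel in the well, with even gaps. Both dice on the fields looked untouched.
- **Upper tray:** it is flush with the lower one to about 1 mm by the wrist and side views. A hairline of the lower rim shows at one end, so there is a very slight turn between them.
- **Lower tray and other things:** the lower tray's base corners are within about 0.3 pixel of where they started in the side view. The other things look unmoved.

**What disagreed or went wrong:**
- Some single-view measurements differed by 1–3 mm. The side camera also gave 0.25–0.30 rad for the lower tray's yaw, against 0.24 from the wrist camera, and I went with the wrist view.
- Before re-grasping the upper tray I typed a sideways shift about 3.5 mm too large. I caught it in the pose readout and corrected it before closing the fingers.
- The arm blocked the top camera's view of the finished stack, so that final check used only the side view, plus the wrist view taken just before release.

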